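# Put away the stacked delivery beside the chromatograph

### The job

A delivery stands stacked on the lab bench: take the stack apart and put each item into the stainless tray or dish made for it: the little tin into the small round dish, the white tub into the large round dish, the square vial box into the square tray and the long carton into the long tray. Each must end right way up, flat on the floor of its tray or dish, and let go of. Set things down rather than dropping them or tipping them over, and leave the two small loose solvent bottles standing where they are.

Things in the scene. Friction and masses are not known exactly. Their poses are not given: they have to be found in the camera images.
- carton: Bottom of the stack: long brown cardboard carton with white tape, 180 (its x) by 60 (its y) by 40 mm tall, 0.17 to 0.35 kg, loose, flat on the bench to the left or right, long axis within 25 degrees of world y. Origin: centre of its underside; z up. The vial box and the tub stand on it side by side, about 50 mm either side of its middle, either one at either end.
- vial_box: Square white card box with a grey line round it, 56 by 56 mm and 40 mm tall, 0.15 kg, loose, standing on one end of the carton, its sides nearly parallel to the carton's. Origin: centre of its underside; x and y along its sides, z up.
- tub: Round white plastic tub with a push-fit lid (one rigid piece), 56 mm across at the lid (54 below), 40 mm tall, 0.10 kg, loose, standing on the other end of the carton. Origin: centre of its underside; z up.
- tin: Small round bare aluminium tin, 36.6 mm across, 36 mm tall, 0.08 kg, loose, standing on top of either the tub or the vial box (it is the top of the stack and has to come off first). Origin: centre of its underside; z up.
- long_tray: The carton's place: long rectangular stainless tray, outside 206 mm (its x) by 86 mm (its y), inside 198 by 78 mm. It lies on the other side of the bench from the stack, its long axis within about 25 degrees of the world's y. Fixed to the bench, turned differently at every start. Floor 4 mm thick, rim 12 mm above the bench, walls 4 mm thick. Origin: centre of its underside, on the bench; z up.
- square_tray: The vial box's place: square stainless tray, outside 84 by 84 mm, inside 76 by 76 mm; x and y along its sides. One of three small places in a row beyond the stack, in any order. Fixed to the bench, turned differently at every start. Floor 4 mm thick, rim 12 mm above the bench, walls 4 mm thick. Origin: centre of its underside, on the bench; z up.
- large_dish: The tub's place: the larger round stainless dish, outside diameter 84 mm, inside 76 mm. One of three small places in a row beyond the stack, in any order. Fixed to the bench, turned differently at every start. Floor 4 mm thick, rim 12 mm above the bench, walls 4 mm thick. Origin: centre of its underside, on the bench; z up.
- small_dish: The tin's place: the smaller round stainless dish, outside diameter 60 mm, inside 52 mm. One of three small places in a row beyond the stack, in any order. Fixed to the bench, turned differently at every start. Floor 4 mm thick, rim 12 mm above the bench, walls 4 mm thick. Origin: centre of its underside, on the bench; z up.
- bottle_a: Small clear glass bottle with a blue cap and a paper label, 56 mm across, 105 mm tall, about 0.3 kg, loose; a bystander. Origin: centre of its underside. It stands between the stack and the long tray.
- bottle_b: Small clear glass bottle with a blue cap and a paper label, 56 mm across, 105 mm tall, about 0.3 kg, loose; a bystander. Origin: centre of its underside. It stands at the far left, beyond the left end of the row of small places.

How it is judged:
By the outcome, as a careful person would: the job done as asked, in the order asked, and still so for the second after the job is handed in, with the robot touching nothing.
It also fails if it takes over 128 s, if anything falls off the work surface, if the arm or the gripper's body presses on something with over 40 N, if the wrist force passes 120 N, or if a joint passes its speed limit or range.

### The arm

A 6-joint arm with a two-finger parallel gripper is mounted at the origin on the work surface. World frame = base frame: x ahead of the robot, y to its left, z up, the work surface at z = 0. Lengths are in m, angles in rad, forces in N, time in s.
With the tool pointing down it reaches from about 0.375 to 0.975 m from the base axis. Payload 3.8 kg.
Tool frame: the origin (TCP) lies between the finger pads; the fingertips stand 8 mm ahead of it and the grasp point (between the pads) lies 11 mm behind it; z points along the fingers, y is the line along which they close (so a half turn about z gives the same grasp; the last joint's range is limited). The gripper opens to 85 mm and grips with 20 to 120 N. Pads are 22 mm wide; open, the fingers measure 114 mm over their backs; the gripper's body (76 mm by 85 mm) begins 54 mm behind the grasp point. The pads swing forward as they close: fully open they stand 13 mm farther back than shut.
Start: joints at [1.289, 0.264, 1.604, -0, 1.274, -0.037], TCP at [0.164, 0.655, 0.203] pointing down, gripper open.
Joint ranges: [-2.63, 2.63], [-0.94, 2.18], [0.31, 2.57], [-1.31, 4.45], [0, 2.66], [-2.55, 2.55]. Speed limits (rad/s): [2.57, 2.57, 3.14, 3.14, 3.14, 3.14].

### API

Orientations are given as a rotation vector (axis times angle).
In Python, from bench import robot, eyes gives the robot as it stands.
- The arm moves only by the shell command python3 -m inch 'ROWS' [FORCE]. ROWS is JSON, a list of rows, each an object of numbers: "wx", "wy", "wz": the turn, a rotation vector about the tool's x, y, z in units of 6 degrees (1.0 is 6 degrees); "tx", "ty", "tz": the shift along the tool's x, y, z in units of 50 mm (1.0 is 50 mm); "jaw": the opening, from 0 (shut) to 1 (fully open). In form: [{"wx": .., "wy": .., "wz": .., "tx": .., "ty": .., "tz": .., "jaw": ..}, ...]. A call has 1 to 12 rows; each row shifts and turns the commanded pose from where the row before left it, along the tool's axes as they then stand; what a row does not reach is not made up. A row lasts 1/10 s, in which the tool goes at most 50 mm and 8.59 degrees, less where a joint would pass 70% of its speed; a pose out of reach is approached as far as the arm can. A call is refused whole if a number of a shift passes 1 or a number of a turn 1, either way. A call with a gripper value outside its range is refused whole. The fingers move at their own pace and stop on an object; FORCE is the grip in N (left out, the last holds). Time passes only in rows, so rows that do not move let the fingers close. It gives the time, the measured TCP pose, the force, the opening and the grip force at its end, in the units of the state.
- robot.get_obs(): the state, without advancing time (a new reading comes with each control period).
- eyes.grab_frame(name): name is "side" or "top"; returns a dict with "image" (420x560x3 uint8, red, green, blue), "fx", "fy", "cx", "cy" (pixels), "rvec" (rotation vector, rad) and "tvec" (3), from world to camera coordinates, as OpenCV has them. Camera axes: x right, y down, z forward; pixel columns grow to the right and rows downward; lengths in m; the calibration is good to about 2 mm. A picture is of the moment at which its call begins. There is no depth.
- robot.job_done(): hands the job in; it is judged then, once.
The state is a dict: "t": time; "joint_positions": joint angles; "qd": joint speeds; "effort": joint torques, N m; "eef_pos": TCP position; "orientation": TCP orientation; "ft_force": force on the tool from outside, world axes, zero at the start; "moment": the same for the moment, N m; "grip_width": opening from 0.0 (shut) to 1.0 (fully open); "gripper_force": force on a finger pad.
Only numpy, scipy, OpenCV 4.12 (cv2) and the standard library are available. Lean on these libraries where they do the work, as an engineer would, in place of code of your own. Each camera call takes 0.05 s, during which the arm holds its last target. There are 200 camera calls.

## Working session

There is one attempt and no reset: what is moved stays moved. The work goes in short steps, Python scripts to look and compute and a shell command to move; the robot and the scene stay as the last step left them, time stands still between calls to the robot, and variables do not carry over. Pictures are saved under pics/ and viewed, at most 14 in all, crops included, and the job is handed in when it is done.

```bash
ls; mkdir -p pics; python3 - <<'E'
from bench import robot, eyes
import cv2
o=robot.get_obs(); print({k:o[k] for k in('t','eef_pos','orientation','grip_width','ft_force')})
for n in('top','side'):
    f=eyes.grab_frame(n); cv2.imwrite(f'pics/{n}0.png',f['image'][:,:,::-1]); print(n,f['fx'],f['fy'],f['cx'],f['cy'],f['rvec'],f['tvec'])
E
```

```text
pics
{'t': 0.0, 'eef_pos': array([0.1633837 , 0.65407844, 0.20123703]), 'orientation': array([-0.38348466, -3.11775549,  0.00360914]), 'grip_width': 0.9988256843915362, 'ft_force': array([ 0.45822896,  0.29978144, -0.30327296])}
top 404.668154941326 404.668154941326 270.14124342050616 211.38521960816047 [ 2.16817278 -2.1850759   0.06882411] [0.0569117  0.52818115 0.94319994]
side 455.02051343596094 455.02051343596094 277.89003446689645 208.04344671786293 [ 0.19651096 -2.89444174  1.11734635] [0.54006667 0.07540589 1.01029568]
```

View pics/top0.png

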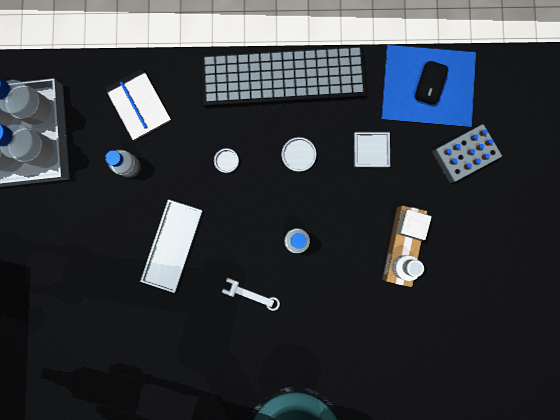

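View pics/side0.png

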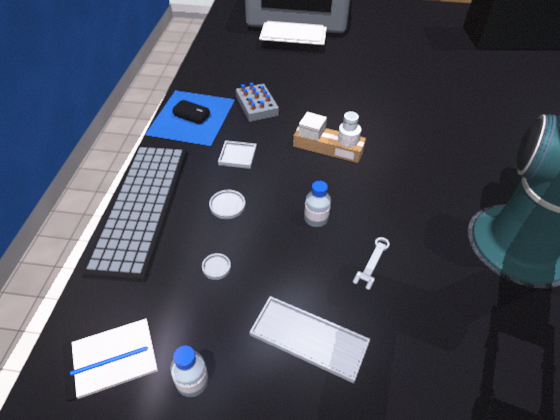

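The top view shows the stack at right. The carton is at about (407,246), the vial box on its far end at (415,224), and the tub with the tin on it at its near end (408,268). The small dish is at (226,160), the large dish at (299,154), the square tray at (372,149) and the long tray at (172,246). The bottles are at (297,240) and (123,163). The side view agrees: tin (351,119), box (313,126), dishes (216,266), (227,204), (238,154), tray (310,338).

```bash
cat > vis.py <<'E'
import numpy as np, cv2
from bench import robot, eyes
def cam(f):
    K=np.array([[f['fx'],0,f['cx']],[0,f['fy'],f['cy']],[0,0,1]]); R=cv2.Rodrigues(np.array(f['rvec']))[0]; t=np.array(f['tvec'],float)
    return K,R,t
def plane(f,px,z):
    K,R,t=cam(f); px=np.atleast_2d(np.asarray(px,float)); d=np.c_[px,np.ones(len(px))]@np.linalg.inv(K).T@R
    c=-R.T@t; return c+d*((z-c[2])/d[:,2])[:,None]
def tri(f,p,g,q):
    P=[np.c_[k@R,k@t] for k,R,t in (cam(f),cam(g))]
    X=cv2.triangulatePoints(P[0],P[1],np.array(p,float),np.array(q,float))[:,0]; return X[:3]/X[3]
def proj(f,X): 
    K,R,t=cam(f); return cv2.projectPoints(np.atleast_2d(np.asarray(X,float)),np.array(f['rvec']),t,K,None)[0][:,0]
def blobs(f,lo=90,amin=150):
    h=cv2.cvtColor(f['image'],cv2.COLOR_RGB2HSV); m=((h[:,:,2]>lo)&(h[:,:,1]<70)).astype(np.uint8)
    cs=cv2.findContours(m,cv2.RETR_EXTERNAL,cv2.CHAIN_APPROX_NONE)[0]
    return [c[:,0] for c in cs if cv2.contourArea(c)>amin]
E
python3 - <<'E'
from vis import *
F={n:eyes.grab_frame(n) for n in('top','side')}
near={'top':dict(small=(226,160),large=(299,154),square=(372,149),long=(172,246)),'side':dict(small=(216,266),large=(227,204),square=(238,154),long=(310,338))}
C={}
for n,f in F.items():
    for c in blobs(f):
        for k,p in near[n].items():
            if cv2.pointPolygonTest(c.reshape(-1,1,2),p,False)>0:
                w=plane(f,c,.012)[:,:2].astype(np.float32)
                r=cv2.minAreaRect(w); e=cv2.minEnclosingCircle(w)
                M=cv2.moments(w.reshape(-1,1,2))
                print(n,k,'rect',np.round(r[0],4),np.round(r[1],4),round(r[2],1),'circ',np.round(e[0],4),round(e[1],4))
                C[n,k]=proj(f,[*(r[0]),.012])[0]
for k in near['top']:
    if ('top',k) in C and ('side',k) in C: print(k,tri(F['top'],C['top',k],F['side'],C['side',k]).round(4))
a=cv2.resize(F['top']['image'][195:300,370:450],None,fx=5,fy=5,interpolation=2)
b=cv2.resize(F['side']['image'][95:175,280:380],None,fx=5,fy=5,interpolation=2)
cv2.imwrite('pics/ztop.png',a[:,:,::-1]); cv2.imwrite('pics/zside.png',b[:,:,::-1])
E
```

```text
top long rect [0.4499 0.2916] [0.0878 0.2076] 71.8 circ [0.4498 0.2917] 0.1111
top small rect [0.6554 0.1593] [0.0584 0.0591] 89.9 circ [0.6552 0.1599] 0.0304
top large rect [ 0.6684 -0.0167] [0.0834 0.0848] 10.9 circ [ 0.6684 -0.0169] 0.0428
top square rect [ 0.6789 -0.1943] [0.0867 0.0836] 89.4 circ [ 0.6797 -0.1943] 0.0592
side long rect [0.4478 0.2873] [0.1261 0.2146] 77.3 circ [0.4492 0.2937] 0.1121
side small rect [0.6535 0.165 ] [0.0606 0.065 ] 8.1 circ [0.6537 0.1647] 0.0344
side large rect [ 0.6662 -0.0114] [0.0847 0.092 ] 8.3 circ [ 0.6659 -0.0105] 0.048
side square rect [ 0.6763 -0.1863] [0.1009 0.0881] 89.0 circ [ 0.6756 -0.1863] 0.0648
small [0.656  0.1601 0.0048]
large [ 0.6687 -0.0171  0.0058]
square [ 0.6797 -0.1965  0.0031]
long [0.4488 0.2901 0.0175]
```

View pics/ztop.png

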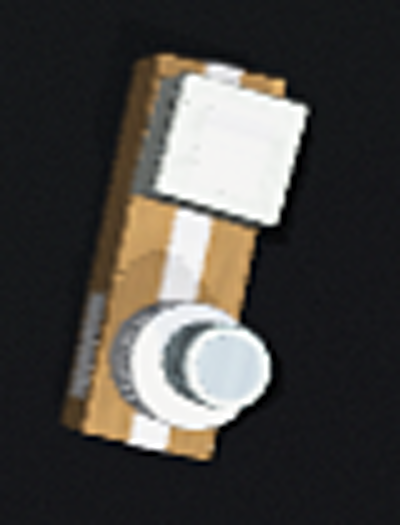

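View pics/zside.png

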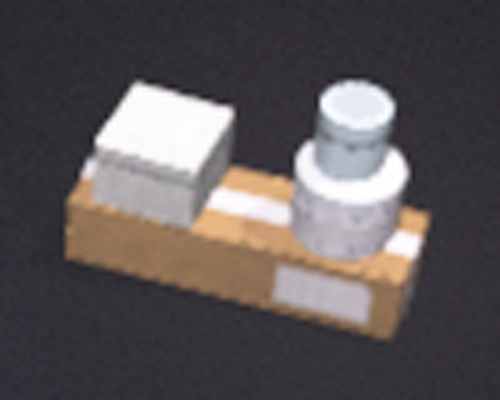

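The crops show clean corners. In ztop the box top corners are (187,72), (310,107), (277,226) and (155,192). The tin's rim centre is about (230,365), the tub lid about (192,366), and the carton's top corners are (158,55), (287,80), (212,460) and (85,430). In zside the tin is at (358,104), the lid at (351,176), and the box corners are (140,82), (235,107), (197,180) and (95,150).

```bash
python3 - <<'E'
from vis import *
T=eyes.grab_frame('top'); S=eyes.grab_frame('side')
ct=lambda p:(np.array(p,float)+.5)/5-.5+[370,195]
cs=lambda p:(np.array(p,float)+.5)/5-.5+[280,95]
print('tin',tri(T,ct((230,365)),S,cs((358,104))),plane(T,ct((230,365)),.116),plane(S,cs((358,104)),.116))
print('lid',tri(T,ct((192,366)),S,cs((351,176))),plane(T,ct((192,366)),.08),plane(S,cs((351,176)),.08))
bt=[(187,72),(310,107),(277,226),(155,192)]; bs=[(140,82),(95,150),(197,180),(235,107)]
bt=ct(bt);bs=cs(bs)
from itertools import product
# match side corners by nearest on plane .08
A=plane(T,bt,.08);B=plane(S,bs,.08);print(A.round(4),B.round(4))
for i,a in enumerate(A):
    j=np.argmin(np.linalg.norm(B-a,axis=1)); print('box',i,j,tri(T,bt[i],S,bs[j]).round(4))
r=cv2.minAreaRect(A[:,:2].astype(np.float32));print(r, A.mean(0),B.mean(0))
q=ct([(158,55),(287,80),(212,460),(85,430)]);C=plane(T,q,.04);print('carton',C.round(4),C.mean(0))
r=cv2.minAreaRect(C[:,:2].astype(np.float32));print(r)
qs=cs([(67,205),(392,278),(430,212)]);D=plane(S,qs,.04);print(D.round(4))
for a,p in zip(C,q):
    j=np.argmin(np.linalg.norm(D-a,axis=1)); print('c',tri(T,p,S,qs[j]).round(4))
# bottles caps
for z in(.105,):print('bottle',plane(T,[(299,241)],z))
E
```

```text
tin [ 0.39782731 -0.25595238  0.11217609] [[ 0.3997266  -0.25475255  0.116     ]] [[ 0.3969162  -0.25061423  0.116     ]]
lid [ 0.39522475 -0.25373132  0.06944611] [[ 0.3970756  -0.25039259  0.08      ]] [[ 0.39536181 -0.23994927  0.08      ]]
[[ 0.5269 -0.2525  0.08  ]
 [ 0.5108 -0.3063  0.08  ]
 [ 0.4583 -0.2898  0.08  ]
 [ 0.4737 -0.2366  0.08  ]] [[ 0.507  -0.3027  0.08  ]
 [ 0.5246 -0.2418  0.08  ]
 [ 0.4717 -0.2253  0.08  ]
 [ 0.4564 -0.2885  0.08  ]]
box 0 1 [ 0.5265 -0.2559  0.0693]
box 1 0 [ 0.5089 -0.3075  0.0767]
box 2 3 [ 0.4572 -0.2902  0.0788]
box 3 2 [ 0.4727 -0.2401  0.0685]
((0.4922538995742798, -0.2714581787586212), (0.056221891194581985, 0.05552703142166138), 73.41622924804688) [ 0.49240971 -0.2713031   0.08      ] [ 0.48991779 -0.26458646  0.08      ]
carton [[ 0.5381 -0.2523  0.04  ]
 [ 0.5259 -0.3116  0.04  ]
 [ 0.3517 -0.271   0.04  ]
 [ 0.3657 -0.2135  0.04  ]] [ 0.44534923 -0.26210062  0.04      ]
((0.44567805528640747, -0.26185342669487), (0.06048416718840599, 0.17888453602790833), 76.8989028930664)
[[ 0.5377 -0.2458  0.04  ]
 [ 0.3688 -0.2122  0.04  ]
 [ 0.3497 -0.2681  0.04  ]]
c [ 0.5385 -0.2545  0.033 ]
c [ 0.5391 -0.3402 -0.0363]
c [ 0.3502 -0.272   0.0369]
c [ 0.3672 -0.214   0.0386]
bottle [[ 0.45758058 -0.01004047  0.105     ]]
```

```bash
cat > go.py <<'E'
# usage: go.py x y z closing_yaw_deg : shift (tool axes, units 50mm) then turn (units 6deg)
import sys, numpy as np
from scipy.spatial.transform import Rotation as Ro
from bench import robot
o=robot.get_obs(); p=np.array(o['eef_pos']); R=Ro.from_rotvec(o['orientation'])
x,y,z,a=map(float,sys.argv[1:5]); M=R.as_matrix()
best=None
for k in(0,180):
    c=np.radians(a+k); Y=np.array([np.cos(c),np.sin(c),0]); Z=np.array([0,0,-1.]); G=Ro.from_matrix(np.c_[np.cross(Y,Z),Y,Z])
    v=(R.inv()*G).as_rotvec()
    if best is None or np.linalg.norm(v)<np.linalg.norm(best[0]): best=(v,G)
d=np.array([x,y,z])-p
print('t',round(o['t'],2),'p',p.round(4),'close_yaw',round(np.degrees(np.arctan2(M[1,1],M[0,1])),1),'j',np.round(o['joint_positions'],2),'grip',round(o['grip_width'],3),round(o['gripper_force'],1),'F',np.round(o['ft_force'],1))
print('shift',(M.T@d/.05).round(2),'THEN turn',(np.degrees(best[0])/6).round(2),' | turned-frame shift',(best[1].as_matrix().T@d/.05).round(2))
E
python3 go.py .5 .35 .2 76.8
```

```text
t 0.3 p [0.1635 0.6546 0.2021] close_yaw 76.0 j [ 1.29  0.26  1.6   0.    1.27 -0.04] grip 1.001 0.0 F [-0.5  1.2  0.1]
shift [-8.01 -4.28  0.04] THEN turn [-0.01 -0.   -0.14]  | turned-frame shift [-7.94 -4.39  0.04]
```

```bash
python3 -m inch '[{"tx":-0.8,"ty":-0.43},{"tx":-0.8,"ty":-0.43},{"tx":-0.8,"ty":-0.43},{"tx":-0.8,"ty":-0.43},{"tx":-0.8,"ty":-0.43},{"tx":-0.8,"ty":-0.43},{"tx":-0.8,"ty":-0.43},{"tx":-0.8,"ty":-0.43},{"tx":-0.8,"ty":-0.43},{"tx":-0.8,"ty":-0.43},{}]'; python3 go.py .399 -.254 .2 76.8
```

```text
t 0.3 p [0.1635 0.6546 0.2021] close_yaw 76.0 j [ 1.29  0.26  1.6   0.    1.27 -0.04] grip 1.001 0.0 F [-0.5  1.2  0.1]
shift [ -8.97 -16.49   0.05] THEN turn [-0.01 -0.   -0.14]  | turned-frame shift [ -8.73 -16.62   0.04]invalid input at $[0]: expected keys wx, wy, wz, tx, ty, tz, jaw
```

```bash
python3 -m inch '[{"wx":0,"wy":0,"wz":0,"tx":-0.8,"ty":-0.43,"tz":0,"jaw":1},{"wx":0,"wy":0,"wz":0,"tx":-0.8,"ty":-0.43,"tz":0,"jaw":1},{"wx":0,"wy":0,"wz":0,"tx":-0.8,"ty":-0.43,"tz":0,"jaw":1},{"wx":0,"wy":0,"wz":0,"tx":-0.8,"ty":-0.43,"tz":0,"jaw":1},{"wx":0,"wy":0,"wz":0,"tx":-0.8,"ty":-0.43,"tz":0,"jaw":1},{"wx":0,"wy":0,"wz":0,"tx":-0.8,"ty":-0.43,"tz":0,"jaw":1},{"wx":0,"wy":0,"wz":0,"tx":-0.8,"ty":-0.43,"tz":0,"jaw":1},{"wx":0,"wy":0,"wz":0,"tx":-0.8,"ty":-0.43,"tz":0,"jaw":1},{"wx":0,"wy":0,"wz":0,"tx":-0.8,"ty":-0.43,"tz":0,"jaw":1},{"wx":0,"wy":0,"wz":0,"tx":-0.8,"ty":-0.43,"tz":0,"jaw":1},{"wx":0,"wy":0,"wz":0,"tx":0,"ty":0,"tz":0,"jaw":1}]'; python3 go.py .399 -.254 .2 76.8
```

```text
t: 1.4
eef_pos: [0.5034, 0.3454, 0.2027]
orientation: [0.392, 3.115, -0.002]
ft_force: [-0.5, 0.9, -0.0]
grip_width: 1.002
gripper_force: 0.0
t 1.4 p [0.5034 0.3454 0.2027] close_yaw 75.7 j [ 0.56  0.14  1.75 -0.    1.25 -0.76] grip 1.002 0.0 F [-0.5  0.9 -0. ]
shift [ -0.94 -12.13   0.07] THEN turn [-0.01  0.02 -0.19]  | turned-frame shift [ -0.7  -12.15   0.05]
```

```bash
python3 -m inch '[{"wx":0,"wy":0,"wz":0,"tx":-0.08,"ty":-0.99,"tz":0,"jaw":1},{"wx":0,"wy":0,"wz":0,"tx":-0.08,"ty":-0.99,"tz":0,"jaw":1},{"wx":0,"wy":0,"wz":0,"tx":-0.08,"ty":-0.99,"tz":0,"jaw":1},{"wx":0,"wy":0,"wz":0,"tx":-0.08,"ty":-0.99,"tz":0,"jaw":1},{"wx":0,"wy":0,"wz":0,"tx":-0.08,"ty":-0.99,"tz":0,"jaw":1},{"wx":0,"wy":0,"wz":0,"tx":-0.08,"ty":-0.99,"tz":0,"jaw":1},{"wx":0,"wy":0,"wz":0,"tx":-0.08,"ty":-0.99,"tz":0,"jaw":1},{"wx":0,"wy":0,"wz":0,"tx":-0.08,"ty":-0.99,"tz":0,"jaw":1},{"wx":0,"wy":0,"wz":0,"tx":-0.08,"ty":-0.99,"tz":0,"jaw":1},{"wx":0,"wy":0,"wz":0,"tx":-0.08,"ty":-0.99,"tz":0,"jaw":1},{"wx":0,"wy":0,"wz":0,"tx":-0.08,"ty":-0.99,"tz":0,"jaw":1},{"wx":0,"wy":0,"wz":-0.2,"tx":-0.08,"ty":-0.99,"tz":0,"jaw":1}]'; python3 -m inch '[{"wx":0,"wy":0,"wz":0,"tx":0,"ty":0,"tz":0,"jaw":1},{"wx":0,"wy":0,"wz":0,"tx":0,"ty":0,"tz":0,"jaw":1}]'; python3 go.py .399 -.254 .1 76.8
```

```text
t: 2.6
eef_pos: [0.4017, -0.2399, 0.203]
orientation: [0.35, 3.121, 0.0]
ft_force: [1.3, -0.5, -0.3]
grip_width: 0.999
gripper_force: 0.0
t: 2.8
eef_pos: [0.4018, -0.2389, 0.2025]
orientation: [-0.356, -3.121, -0.001]
ft_force: [0.3, 0.4, 0.5]
grip_width: 0.998
gripper_force: 0.0
t 2.8 p [ 0.4018 -0.2389  0.2025] close_yaw 77.0 j [-0.59 -0.14  2.03  0.    1.25 -1.93] grip 0.998 0.0 F [0.3 0.4 0.5]
shift [-0.01 -0.31  2.05] THEN turn [ 0.01 -0.    0.03]  | turned-frame shift [-0.01 -0.31  2.05]
```

```bash
python3 -m inch '[{"wx":0,"wy":0,"wz":0,"tx":0,"ty":-0.31,"tz":0.6,"jaw":1},{"wx":0,"wy":0,"wz":0,"tx":0,"ty":0,"tz":0.6,"jaw":1},{"wx":0,"wy":0,"wz":0,"tx":0,"ty":0,"tz":0,"jaw":1},{"wx":0,"wy":0,"wz":0,"tx":0,"ty":0,"tz":0,"jaw":1}]'; python3 go.py .399 -.254 .1 76.8; cat > look.py <<'E'
import sys
from vis import *
n,x,y=sys.argv[1],int(sys.argv[2]),int(sys.argv[3]); w,h=int(sys.argv[4]),int(sys.argv[5])
ims=[]
T=eyes.grab_frame('top');S=eyes.grab_frame('side')
X=np.array([float(v) for v in sys.argv[6:9]])
for f in(T,S):
    p=proj(f,X)[0].astype(int); im=cv2.copyMakeBorder(f['image'],100,100,100,100,cv2.BORDER_CONSTANT)
    c=im[p[1]+100-60:p[1]+160,p[0]+100-50:p[0]+150]; print('crop origin',p-[50,60]); ims.append(cv2.resize(c,None,fx=4,fy=4,interpolation=2))
cv2.imwrite('pics/'+n+'.png',np.hstack(ims)[:,:,::-1])
E
python3 look.py a1 0 0 0 0 .399 -.254 .116
```

```text
t: 3.2
eef_pos: [0.3988, -0.2518, 0.1424]
orientation: [-0.347, -3.121, -0.002]
ft_force: [0.3, -0.1, -0.1]
grip_width: 1.0
gripper_force: 0.0
t 3.2 p [ 0.3988 -0.2518  0.1424] close_yaw 77.3 j [-0.62 -0.08  2.09  0.    1.13 -1.97] grip 1.0 0.0 F [ 0.3 -0.1 -0.1]
shift [-0.02 -0.04  0.85] THEN turn [ 0.01 -0.01  0.08]  | turned-frame shift [-0.01 -0.04  0.85]
crop origin [365 207]
crop origin [300  54]
```

View pics/a1.png

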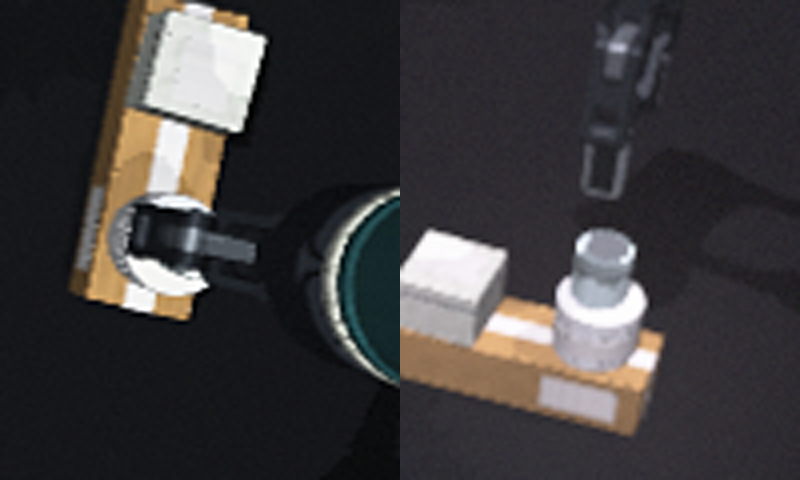

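The gripper straddles the tin in both views: finger at (605,190), just above the tin top at (605,240). Descending and gripping.

```bash
python3 -m inch '[{"wx":0,"wy":0,"wz":0,"tx":-0.02,"ty":-0.04,"tz":0.4,"jaw":1},{"wx":0,"wy":0,"wz":0,"tx":0,"ty":0,"tz":0.4,"jaw":1},{"wx":0,"wy":0,"wz":0,"tx":0,"ty":0,"tz":0,"jaw":1},{"wx":0,"wy":0,"wz":0,"tx":0,"ty":0,"tz":0,"jaw":0},{"wx":0,"wy":0,"wz":0,"tx":0,"ty":0,"tz":0,"jaw":0},{"wx":0,"wy":0,"wz":0,"tx":0,"ty":0,"tz":0,"jaw":0},{"wx":0,"wy":0,"wz":0,"tx":0,"ty":0,"tz":0,"jaw":0},{"wx":0,"wy":0,"wz":0,"tx":0,"ty":0,"tz":0,"jaw":0},{"wx":0,"wy":0,"wz":0,"tx":0,"ty":0,"tz":0,"jaw":0},{"wx":0,"wy":0,"wz":0,"tx":0,"ty":0,"tz":0,"jaw":0},{"wx":0,"wy":0,"wz":0,"tx":0,"ty":0,"tz":0,"jaw":0},{"wx":0,"wy":0,"wz":0,"tx":0,"ty":0,"tz":0,"jaw":0}]' 30; python3 go.py .6557 .160 .2 76.8
```

```text
t: 4.5
eef_pos: [0.3992, -0.2558, 0.1025]
orientation: [-0.351, -3.122, -0.0]
ft_force: [0.8, -0.1, 1.0]
grip_width: 0.001
gripper_force: 0.0
t 4.5 p [ 0.3992 -0.2558  0.1025] close_yaw 77.2 j [-0.62 -0.03  2.13  0.    1.05 -1.97] grip 0.001 0.0 F [ 0.8 -0.1  1. ]
shift [-3.16  9.25 -1.95] THEN turn [ 0.   -0.    0.06]  | turned-frame shift [-3.1   9.27 -1.95]
```

```bash
python3 look.py a2 0 0 0 0 .399 -.254 .116
```

```text
crop origin [365 207]
crop origin [300  54]
```

View pics/a2.png

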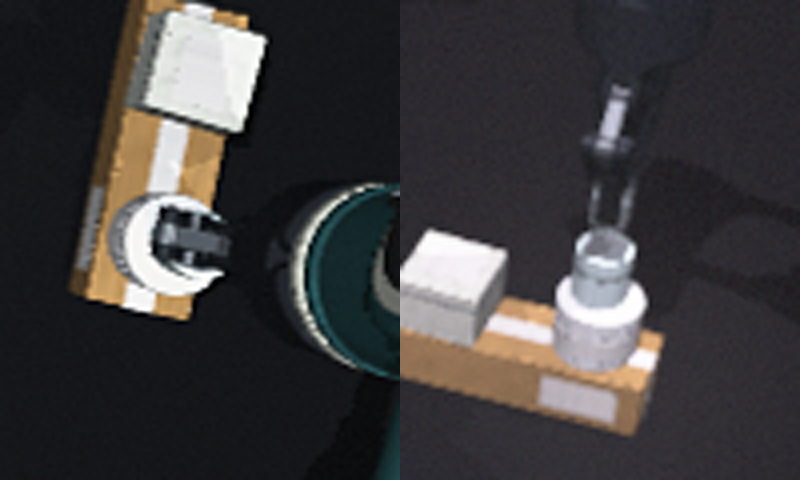

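```bash
python3 - <<'E'
from vis import *
T=eyes.grab_frame('top');S=eyes.grab_frame('side')
for f in(T,S):
    K,R,t=cam(f); print('campos',(-R.T@t).round(3))
for z in(.0945,.1025,.116,.125):
    p=proj(T,[.3992,-.2558,z])[0];q=proj(S,[.3992,-.2558,z])[0]
    print(z,'top crop',(p-[365,207])*4,'side crop',(q-[300,54])*4+[400,0])
for n,f,c in(('t',T,(365,207)),('s',S,(300,54))):
    a=cv2.resize(f['image'][c[1]+25:c[1]+90,c[0]+20:c[0]+70],None,fx=8,fy=8,interpolation=2); cv2.imwrite(f'pics/b_{n}.png',a[:,:,::-1])
a=np.hstack([cv2.imread('pics/b_t.png'),cv2.imread('pics/b_s.png')]);cv2.imwrite('pics/b.png',a)
E
```

```text
campos [0.456 0.041 0.981]
campos [0.467 0.688 0.791]
0.0945 top crop [190.65475876 240.87450665] side crop [596.71891346 268.51366657]
0.1025 top crop [195.69979879 241.79673486] side crop [598.39985771 258.08982667]
0.116 top crop [204.42683855 243.39202892] side crop [601.27662232 240.25048801]
0.125 top crop [210.39919984 244.48377052] side crop [603.22305821 228.18028631]
```

View pics/b.png

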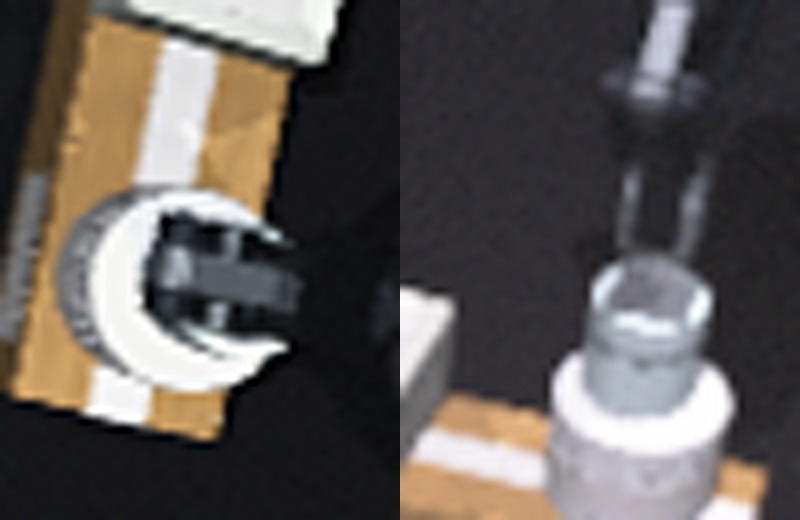

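```bash
python3 - <<'E'
from vis import *
S=eyes.grab_frame('side')
# open near finger inner/mid in a1 at TCP z .1424
for off in(.035,.0425,.05,.057):
  for z in(.134,.147,.16,.17): print(off,z,((proj(S,[.3988+off*.22,-.2518+off*.975,z])[0]-[300,54])*4+[400,0]).round(0))
print(robot.get_obs()['joint_positions'])
E
```

```text
0.035 0.134 [592. 252.]
0.035 0.147 [594. 234.]
0.035 0.16 [597. 216.]
0.035 0.17 [599. 202.]
0.0425 0.134 [588. 259.]
0.0425 0.147 [591. 241.]
0.0425 0.16 [594. 223.]
0.0425 0.17 [596. 209.]
0.05 0.134 [585. 267.]
0.05 0.147 [588. 249.]
0.05 0.16 [591. 230.]
0.05 0.17 [593. 216.]
0.057 0.134 [582. 273.]
0.057 0.147 [585. 255.]
0.057 0.16 [588. 237.]
0.057 0.17 [590. 223.]
[-6.22500609e-01 -3.10846171e-02  2.12608213e+00 -3.23693337e-05
  1.04667961e+00 -1.96938355e+00]
```

The tool's fingers really end about 30 mm higher than the reported pose implies. In both the open and the shut picture, the tip is about 30 mm above its predicted point, so the fingers closed above the tin, which is untouched. I'll open, go down 30 mm and close again.

```bash
python3 -m inch '[{"wx":0,"wy":0,"wz":0,"tx":0,"ty":0.0,"tz":-0.2,"jaw":1},{"wx":0,"wy":0,"wz":0,"tx":0,"ty":0,"tz":0,"jaw":1},{"wx":0,"wy":0,"wz":0,"tx":0,"ty":0,"tz":0,"jaw":1},{"wx":0,"wy":0,"wz":0,"tx":0,"ty":0,"tz":0,"jaw":1},{"wx":0,"wy":0,"wz":0,"tx":0,"ty":0,"tz":0,"jaw":1},{"wx":0,"wy":0,"wz":0,"tx":0,"ty":0,"tz":0,"jaw":1},{"wx":0,"wy":0,"wz":0,"tx":0,"ty":0,"tz":0,"jaw":1},{"wx":0,"wy":0,"wz":0,"tx":0,"ty":0.03,"tz":0.4,"jaw":1},{"wx":0,"wy":0,"wz":0,"tx":0,"ty":0,"tz":0.4,"jaw":1},{"wx":0,"wy":0,"wz":0,"tx":0,"ty":0,"tz":0,"jaw":1}]' 30;python3 look.py a3 0 0 0 0 .399 -.254 .116
```

```text
t: 5.75
eef_pos: [0.3973, -0.2527, 0.0699]
orientation: [-0.35, -3.117, -0.004]
ft_force: [-0.1, 0.6, -0.9]
grip_width: 0.998
gripper_force: 0.0
crop origin [365 207]
crop origin [300  54]
```

View pics/a3.png

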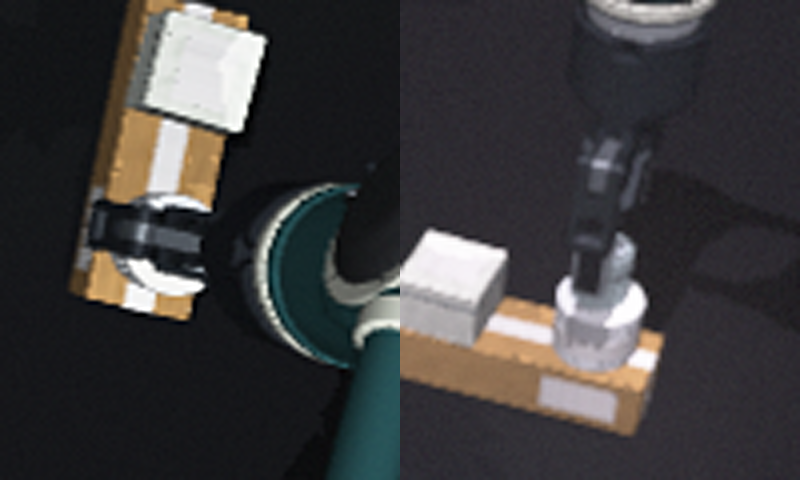

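The near finger now hangs beside the tin, tip at about (590,290). Closing.

```bash
python3 -m inch '[{"wx":0,"wy":0,"wz":0,"tx":0,"ty":0,"tz":0,"jaw":0},{"wx":0,"wy":0,"wz":0,"tx":0,"ty":0,"tz":0,"jaw":0},{"wx":0,"wy":0,"wz":0,"tx":0,"ty":0,"tz":0,"jaw":0},{"wx":0,"wy":0,"wz":0,"tx":0,"ty":0,"tz":0,"jaw":0},{"wx":0,"wy":0,"wz":0,"tx":0,"ty":0,"tz":0,"jaw":0},{"wx":0,"wy":0,"wz":0,"tx":0,"ty":0,"tz":0,"jaw":0},{"wx":0,"wy":0,"wz":0,"tx":0,"ty":0,"tz":0,"jaw":0},{"wx":0,"wy":0,"wz":0,"tx":0,"ty":0,"tz":0,"jaw":0}]' 30; python3 go.py .6557 .160 .12 76.8
```

```text
t: 6.65
eef_pos: [0.4002, -0.2548, 0.0735]
orientation: [0.351, 3.121, -0.001]
ft_force: [-0.4, 0.5, 5.7]
grip_width: 0.405
gripper_force: 30.1
t 6.65 p [ 0.4002 -0.2548  0.0735] close_yaw 77.2 j [-0.62  0.    2.15  0.    0.98 -1.97] grip 0.405 30.1 F [-0.4  0.5  5.7]
shift [-3.14  9.22 -0.93] THEN turn [-0.01  0.01  0.06]  | turned-frame shift [-3.08  9.24 -0.93]
```

```bash
python3 -m inch '[{"wx":0,"wy":0,"wz":0,"tx":0,"ty":0,"tz":-0.4,"jaw":0},{"wx":0,"wy":0,"wz":0,"tx":0,"ty":0,"tz":-0.6,"jaw":0},{"wx":0,"wy":0,"wz":0,"tx":0,"ty":0,"tz":-0.4,"jaw":0}]' && python3 -m inch '[{"wx":0,"wy":0,"wz":0,"tx":-0.26,"ty":0.77,"tz":0,"jaw":0},{"wx":0,"wy":0,"wz":0,"tx":-0.26,"ty":0.77,"tz":0,"jaw":0},{"wx":0,"wy":0,"wz":0,"tx":-0.26,"ty":0.77,"tz":0,"jaw":0},{"wx":0,"wy":0,"wz":0,"tx":-0.26,"ty":0.77,"tz":0,"jaw":0},{"wx":0,"wy":0,"wz":0,"tx":-0.26,"ty":0.77,"tz":0,"jaw":0},{"wx":0,"wy":0,"wz":0,"tx":-0.26,"ty":0.77,"tz":0,"jaw":0},{"wx":0,"wy":0,"wz":0,"tx":-0.26,"ty":0.77,"tz":0,"jaw":0},{"wx":0,"wy":0,"wz":0,"tx":-0.26,"ty":0.77,"tz":0,"jaw":0},{"wx":0,"wy":0,"wz":0,"tx":-0.26,"ty":0.77,"tz":0,"jaw":0},{"wx":0,"wy":0,"wz":0,"tx":-0.26,"ty":0.77,"tz":0,"jaw":0},{"wx":0,"wy":0,"wz":0,"tx":-0.26,"ty":0.77,"tz":0,"jaw":0},{"wx":0,"wy":0,"wz":0,"tx":-0.26,"ty":0.77,"tz":0,"jaw":0}]' &&  python3 -m inch '[{"wx":0,"wy":0,"wz":0,"tx":0,"ty":0,"tz":0,"jaw":0},{"wx":0,"wy":0,"wz":0,"tx":0,"ty":0,"tz":0,"jaw":0}]'; python3 go.py .6557 .160 -.003 76.8
```

```text
t: 6.95
eef_pos: [0.3997, -0.2545, 0.1436]
orientation: [0.351, 3.122, -0.0]
ft_force: [-0.0, 0.1, -1.1]
grip_width: 0.405
gripper_force: 30.1
t: 8.15
eef_pos: [0.6544, 0.1629, 0.1416]
orientation: [-0.35, -3.121, 0.001]
ft_force: [0.5, -0.2, -0.8]
grip_width: 0.405
gripper_force: 30.2
t: 8.35
eef_pos: [0.6537, 0.1621, 0.1413]
orientation: [-0.348, -3.12, 0.002]
ft_force: [0.3, -0.5, -1.3]
grip_width: 0.403
gripper_force: 30.3
t 8.35 p [0.6537 0.1621 0.1413] close_yaw 77.3 j [ 0.21  0.3   1.67 -0.    1.17 -1.14] grip 0.403 30.3 F [ 0.3 -0.5 -1.3]
shift [-0.05 -0.03  2.89] THEN turn [-0.01 -0.02  0.08]  | turned-frame shift [-0.05 -0.03  2.89]
```

```bash
python3 -m inch '[{"wx":0,"wy":0,"wz":0,"tx":-0.05,"ty":-0.03,"tz":0.6,"jaw":0},{"wx":0,"wy":0,"wz":0,"tx":0,"ty":0,"tz":0.6,"jaw":0},{"wx":0,"wy":0,"wz":0,"tx":0,"ty":0,"tz":0.6,"jaw":0},{"wx":0,"wy":0,"wz":0,"tx":0,"ty":0,"tz":0.4,"jaw":0},{"wx":0,"wy":0,"wz":0,"tx":0,"ty":0,"tz":0.2,"jaw":0},{"wx":0,"wy":0,"wz":0,"tx":0,"ty":0,"tz":0,"jaw":0}]';python3 look.py a4 0 0 0 0 .6557 .16 .02
```

```text
t: 8.95
eef_pos: [0.6542, 0.1579, 0.0205]
orientation: [-0.352, -3.118, 0.002]
ft_force: [-0.2, -0.7, -1.0]
grip_width: 0.406
gripper_force: 30.3
crop origin [175  99]
crop origin [164 201]
```

View pics/a4.png

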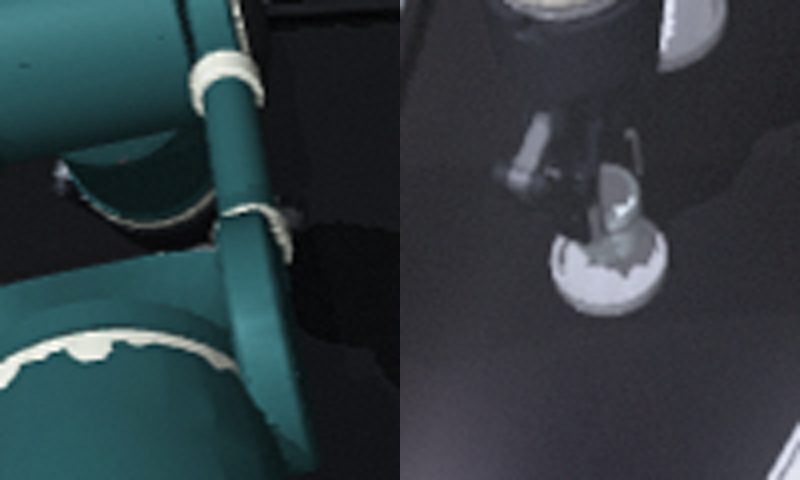

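```bash
python3 - <<'E'
from vis import *
S=eyes.grab_frame('side')
c=lambda X:((proj(S,X)[0]-[164,201])*4+[400,0]).round(0)
a=np.linspace(0,2*np.pi,60)
for z in(.06,.07):
    P=np.array([c([.656+.0183*np.cos(t),.160+.0183*np.sin(t),z]) for t in a]); print('tin top',z,P.min(0),P.max(0))
P=np.array([c([.656+.03*np.cos(t),.160+.03*np.sin(t),.012]) for t in a]); print('dish',P.min(0),P.max(0))
E
python3 go.py .6557 .160 .02 76.8
```

```text
tin top 0.06 [558. 166.] [632. 224.]
tin top 0.07 [556. 153.] [630. 212.]
dish [545. 204.] [661. 299.]
t 9.1 p [0.6575 0.1592 0.0243] close_yaw 77.1 j [ 0.2   0.42  1.75 -0.    0.97 -1.15] grip 0.404 30.3 F [ 0.4 -0.3 -0.6]
shift [0.04 0.01 0.09] THEN turn [0.01 0.02 0.06]  | turned-frame shift [0.04 0.01 0.09]
```

With the side camera's ~1.5 px offset, tin and dish are aligned within about 1 mm: tin right edge at 639 against 637 predicted, dish edge at 667. Its base is about 28 mm up. Lowering.

```bash
python3 -m inch '[{"wx":0,"wy":0,"wz":0,"tx":0,"ty":0,"tz":0.2,"jaw":0},{"wx":0,"wy":0,"wz":0,"tx":0,"ty":0,"tz":0.16,"jaw":0},{"wx":0,"wy":0,"wz":0,"tx":0,"ty":0,"tz":0.04,"jaw":0},{"wx":0,"wy":0,"wz":0,"tx":0,"ty":0,"tz":0,"jaw":0}]';for i in 1; do python3 -m inch '[{"wx":0,"wy":0,"wz":0,"tx":0,"ty":0,"tz":0.04,"jaw":0},{"wx":0,"wy":0,"wz":0,"tx":0,"ty":0,"tz":0,"jaw":0}]'; done
```

```text
t: 9.5
eef_pos: [0.6555, 0.1593, 0.0016]
orientation: [-0.35, -3.12, 0.001]
ft_force: [-0.4, 0.8, -1.6]
grip_width: 0.41
gripper_force: 30.3
t: 9.7
eef_pos: [0.6564, 0.1595, 0.0005]
orientation: [-0.351, -3.122, 0.0]
ft_force: [0.1, -0.0, -0.7]
grip_width: 0.406
gripper_force: 30.3
```

```bash
python3 -m inch '[{"wx":0,"wy":0,"wz":0,"tx":0,"ty":0,"tz":0.03,"jaw":0},{"wx":0,"wy":0,"wz":0,"tx":0,"ty":0,"tz":0,"jaw":0}]'|grep -E 'eef|ft'; python3 -m inch '[{"wx":0,"wy":0,"wz":0,"tx":0,"ty":0,"tz":0.03,"jaw":0},{"wx":0,"wy":0,"wz":0,"tx":0,"ty":0,"tz":0,"jaw":0}]'|grep -E 'eef|ft'; python3 -m inch '[{"wx":0,"wy":0,"wz":0,"tx":0,"ty":0,"tz":0.03,"jaw":0},{"wx":0,"wy":0,"wz":0,"tx":0,"ty":0,"tz":0,"jaw":0}]'|grep -E 'eef|ft'
```

```text
eef_pos: [0.6564, 0.1594, -0.001]
ft_force: [-0.6, 0.8, -1.4]
eef_pos: [0.6565, 0.1594, -0.0023]
ft_force: [0.3, 0.2, 0.3]
eef_pos: [0.6566, 0.1595, -0.0024]
ft_force: [-3.7, -0.4, 6.5]
```

Contact at reported z ≈ -0.003. Releasing and going up.

```bash
python3 -m inch '[{"wx":0,"wy":0,"wz":0,"tx":0,"ty":0,"tz":0,"jaw":0.6},{"wx":0,"wy":0,"wz":0,"tx":0,"ty":0,"tz":0,"jaw":0.8},{"wx":0,"wy":0,"wz":0,"tx":0,"ty":0,"tz":0,"jaw":1},{"wx":0,"wy":0,"wz":0,"tx":0,"ty":0,"tz":0,"jaw":1},{"wx":0,"wy":0,"wz":0,"tx":0,"ty":0,"tz":0,"jaw":1},{"wx":0,"wy":0,"wz":0,"tx":0,"ty":0,"tz":-0.3,"jaw":1},{"wx":0,"wy":0,"wz":0,"tx":0,"ty":0,"tz":-0.7,"jaw":1},{"wx":0,"wy":0,"wz":0,"tx":0,"ty":0,"tz":-1,"jaw":1},{"wx":0,"wy":0,"wz":0,"tx":0,"ty":0,"tz":-0.8,"jaw":1},{"wx":0,"wy":0,"wz":0,"tx":0,"ty":0,"tz":0,"jaw":1}]'; python3 go.py .397 -.252 .12 76.8
```

```text
t: 11.3
eef_pos: [0.6622, 0.1607, 0.1465]
orientation: [0.349, 3.107, 0.008]
ft_force: [1.3, 0.6, 1.0]
grip_width: 1.001
gripper_force: 0.0
t 11.3 p [0.6622 0.1607 0.1465] close_yaw 77.2 j [ 0.2   0.3   1.66 -0.    1.16 -1.15] grip 1.001 0.0 F [1.3 0.6 1. ]
shift [ 3.35 -9.23  0.42] THEN turn [0.06 0.14 0.06]  | turned-frame shift [ 3.28 -9.25  0.53]
```

```bash
python3 -m inch '[{"wx":0,"wy":0,"wz":0,"tx":0.28,"ty":-0.77,"tz":0,"jaw":1},{"wx":0,"wy":0,"wz":0,"tx":0.28,"ty":-0.77,"tz":0,"jaw":1},{"wx":0,"wy":0,"wz":0,"tx":0.28,"ty":-0.77,"tz":0,"jaw":1},{"wx":0,"wy":0,"wz":0,"tx":0.28,"ty":-0.77,"tz":0,"jaw":1},{"wx":0,"wy":0,"wz":0,"tx":0.28,"ty":-0.77,"tz":0,"jaw":1},{"wx":0,"wy":0,"wz":0,"tx":0.28,"ty":-0.77,"tz":0,"jaw":1},{"wx":0,"wy":0,"wz":0,"tx":0.28,"ty":-0.77,"tz":0,"jaw":1},{"wx":0,"wy":0,"wz":0,"tx":0.28,"ty":-0.77,"tz":0,"jaw":1},{"wx":0,"wy":0,"wz":0,"tx":0.28,"ty":-0.77,"tz":0,"jaw":1},{"wx":0,"wy":0,"wz":0,"tx":0.28,"ty":-0.77,"tz":0,"jaw":1},{"wx":0,"wy":0,"wz":0,"tx":0.28,"ty":-0.77,"tz":0,"jaw":1},{"wx":0,"wy":0,"wz":0,"tx":0.28,"ty":-0.77,"tz":0,"jaw":1}]' >/dev/null && python3 -m inch '[{"wx":0,"wy":0,"wz":0,"tx":0,"ty":0,"tz":0,"jaw":1},{"wx":0,"wy":0,"wz":0,"tx":0,"ty":0,"tz":0,"jaw":1}]'; python3 go.py .397 -.251 .033 76.8
```

```text
t: 12.7
eef_pos: [0.3896, -0.2543, 0.1364]
orientation: [0.355, 3.121, 0.0]
ft_force: [-0.3, 1.0, 0.6]
grip_width: 0.999
gripper_force: 0.0
t 12.7 p [ 0.3896 -0.2543  0.1364] close_yaw 77.0 j [-0.63 -0.09  2.11  0.    1.12 -1.98] grip 0.999 0.0 F [-0.3  1.   0.6]
shift [-0.13  0.1   2.07] THEN turn [0.   0.01 0.04]  | turned-frame shift [-0.13  0.1   2.07]
```

```bash
python3 -m inch '[{"wx":0,"wy":0,"wz":0,"tx":-0.13,"ty":0.1,"tz":0.5,"jaw":1},{"wx":0,"wy":0,"wz":0,"tx":0,"ty":0,"tz":0.5,"jaw":1},{"wx":0,"wy":0,"wz":0,"tx":0,"ty":0,"tz":0.5,"jaw":1},{"wx":0,"wy":0,"wz":0,"tx":0,"ty":0,"tz":0.4,"jaw":1},{"wx":0,"wy":0,"wz":0,"tx":0,"ty":0,"tz":0.17,"jaw":1},{"wx":0,"wy":0,"wz":0,"tx":0,"ty":0,"tz":0,"jaw":1}]'; python3 go.py .397 -.251 .033 76.8;python3 look.py a5 0 0 0 0 .397 -.251 .08
```

```text
t: 13.3
eef_pos: [0.3969, -0.2486, 0.0314]
orientation: [-0.348, -3.12, -0.003]
ft_force: [0.3, -1.1, -0.2]
grip_width: 0.998
gripper_force: 0.0
t 13.3 p [ 0.3969 -0.2486  0.0314] close_yaw 77.3 j [-0.61  0.05  2.19  0.    0.9  -1.96] grip 0.998 0.0 F [ 0.3 -1.1 -0.2]
shift [-0.01 -0.05 -0.03] THEN turn [ 0.01 -0.03  0.08]  | turned-frame shift [-0.01 -0.05 -0.03]
crop origin [358 207]
crop origin [299  67]
```

View pics/a5.png

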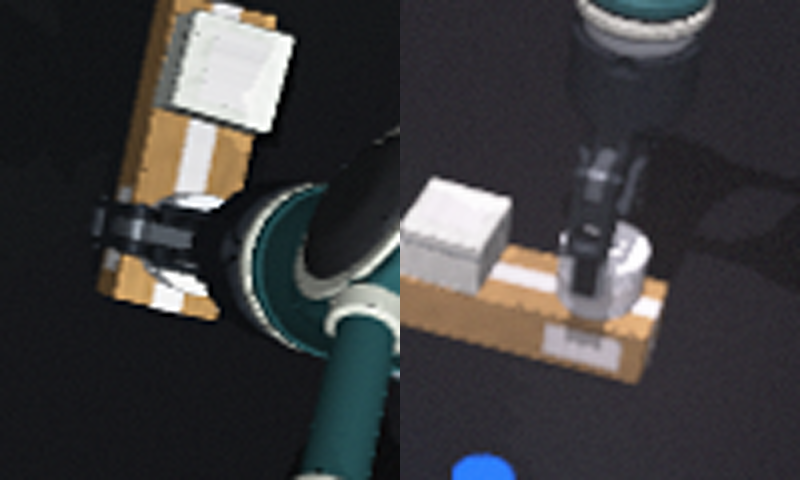

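The near finger stands beside the tub, tip at about (588,285) and halfway down it. Closing and lifting.

```bash
python3 -m inch '[{"wx":0,"wy":0,"wz":0,"tx":0,"ty":0,"tz":0,"jaw":0.2},{"wx":0,"wy":0,"wz":0,"tx":0,"ty":0,"tz":0,"jaw":0.2},{"wx":0,"wy":0,"wz":0,"tx":0,"ty":0,"tz":0,"jaw":0.2},{"wx":0,"wy":0,"wz":0,"tx":0,"ty":0,"tz":0,"jaw":0.2},{"wx":0,"wy":0,"wz":0,"tx":0,"ty":0,"tz":0,"jaw":0.2},{"wx":0,"wy":0,"wz":0,"tx":0,"ty":0,"tz":0,"jaw":0.2}]' 30 | grep -E 'ft|eef|grip'; python3 -m inch '[{"wx":0,"wy":0,"wz":0,"tx":0,"ty":0,"tz":-0.3,"jaw":0.2},{"wx":0,"wy":0,"wz":0,"tx":0,"ty":0,"tz":-0.6,"jaw":0.2},{"wx":0,"wy":0,"wz":0,"tx":0,"ty":0,"tz":-0.6,"jaw":0.2},{"wx":0,"wy":0,"wz":0,"tx":0,"ty":0,"tz":-0.5,"jaw":0.2},{"wx":0,"wy":0,"wz":0,"tx":0,"ty":0,"tz":0,"jaw":0.2}]'; python3 go.py .6685 -.017 .12 76.8
```

```text
eef_pos: [0.3984, -0.2509, 0.034]
ft_force: [-0.5, 1.2, 6.2]
grip_width: 0.637
gripper_force: 31.1
t: 14.5
eef_pos: [0.4001, -0.2524, 0.1368]
orientation: [0.35, 3.115, -0.006]
ft_force: [1.2, -0.6, -0.7]
grip_width: 0.636
gripper_force: 32.1
t 14.5 p [ 0.4001 -0.2524  0.1368] close_yaw 77.2 j [-0.62 -0.08  2.1  -0.    1.11 -1.96] grip 0.636 32.1 F [ 1.2 -0.6 -0.7]
shift [-4.18  5.78  0.35] THEN turn [-0.03  0.07  0.06]  | turned-frame shift [-4.15  5.81  0.34]
```

```bash
python3 -m inch '[{"wx":0,"wy":0,"wz":0,"tx":-0.42,"ty":0.58,"tz":0,"jaw":0.2},{"wx":0,"wy":0,"wz":0,"tx":-0.42,"ty":0.58,"tz":0,"jaw":0.2},{"wx":0,"wy":0,"wz":0,"tx":-0.42,"ty":0.58,"tz":0,"jaw":0.2},{"wx":0,"wy":0,"wz":0,"tx":-0.42,"ty":0.58,"tz":0,"jaw":0.2},{"wx":0,"wy":0,"wz":0,"tx":-0.42,"ty":0.58,"tz":0,"jaw":0.2},{"wx":0,"wy":0,"wz":0,"tx":-0.42,"ty":0.58,"tz":0,"jaw":0.2},{"wx":0,"wy":0,"wz":0,"tx":-0.42,"ty":0.58,"tz":0,"jaw":0.2},{"wx":0,"wy":0,"wz":0,"tx":-0.42,"ty":0.58,"tz":0,"jaw":0.2},{"wx":0,"wy":0,"wz":0,"tx":-0.42,"ty":0.58,"tz":0,"jaw":0.2},{"wx":0,"wy":0,"wz":0,"tx":-0.42,"ty":0.58,"tz":0,"jaw":0.2},{"wx":0,"wy":0,"wz":0,"tx":0,"ty":0,"tz":0,"jaw":0.2},{"wx":0,"wy":0,"wz":0,"tx":0,"ty":0,"tz":0,"jaw":0.2}]' |grep -E 'ft|grip'; python3 go.py .6685 -.017 .0 76.8
```

```text
ft_force: [0.3, -0.0, -1.4]
grip_width: 0.635
gripper_force: 32.3
t 15.7 p [ 0.6657 -0.0137  0.1304] close_yaw 77.3 j [-0.06  0.3   1.7  -0.    1.15 -1.41] grip 0.635 32.3 F [ 0.3 -0.  -1.4]
shift [-0.08 -0.05  2.61] THEN turn [-0.01 -0.03  0.08]  | turned-frame shift [-0.07 -0.05  2.61]
```

```bash
python3 -m inch '[{"wx":0,"wy":0,"wz":0,"tx":-0.06,"ty":-0.05,"tz":0.6,"jaw":0.2},{"wx":0,"wy":0,"wz":0,"tx":0,"ty":0,"tz":0.6,"jaw":0.2},{"wx":0,"wy":0,"wz":0,"tx":0,"ty":0,"tz":0.6,"jaw":0.2},{"wx":0,"wy":0,"wz":0,"tx":0,"ty":0,"tz":0.4,"jaw":0.2},{"wx":0,"wy":0,"wz":0,"tx":0,"ty":0,"tz":0.2,"jaw":0.2},{"wx":0,"wy":0,"wz":0,"tx":0,"ty":0,"tz":0,"jaw":0.2},{"wx":0,"wy":0,"wz":0,"tx":0,"ty":0,"tz":0,"jaw":0.2}]'|grep -E 'ft|grip'; python3 go.py .6685 -.017 .0 76.8;python3 look.py a6 0 0 0 0 .6685 -.017 .03
```

```text
ft_force: [0.1, -0.7, -0.3]
grip_width: 0.641
gripper_force: 32.3
t 16.4 p [ 0.6691 -0.0179  0.0133] close_yaw 77.1 j [-0.06  0.42  1.77 -0.    0.95 -1.41] grip 0.641 32.3 F [ 0.1 -0.7 -0.3]
shift [0.02 0.01 0.27] THEN turn [0.   0.01 0.06]  | turned-frame shift [0.02 0.01 0.27]
crop origin [248  92]
crop origin [175 135]
```

View pics/a6.png

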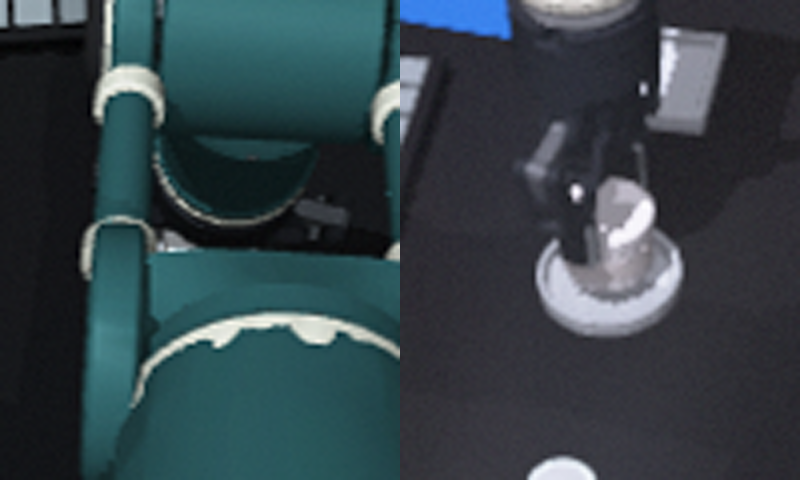

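The tub hangs upright inside the dish outline: tub about x 560–655, dish 537–684. Lowering to contact.

```bash
python3 -m inch '[{"wx":0,"wy":0,"wz":0,"tx":0,"ty":0,"tz":0.14,"jaw":0.2},{"wx":0,"wy":0,"wz":0,"tx":0,"ty":0,"tz":0.08,"jaw":0.2},{"wx":0,"wy":0,"wz":0,"tx":0,"ty":0,"tz":0,"jaw":0.2}]'|grep -E 'ft|eef';python3 -m inch '[{"wx":0,"wy":0,"wz":0,"tx":0,"ty":0,"tz":0.03,"jaw":0.2},{"wx":0,"wy":0,"wz":0,"tx":0,"ty":0,"tz":0,"jaw":0.2}]'|grep -E 'ft|eef'; python3 -m inch '[{"wx":0,"wy":0,"wz":0,"tx":0,"ty":0,"tz":0.03,"jaw":0.2},{"wx":0,"wy":0,"wz":0,"tx":0,"ty":0,"tz":0,"jaw":0.2}]'|grep -E 'ft|eef'
```

```text
eef_pos: [0.6683, -0.0172, 0.0009]
ft_force: [0.0, -0.6, -2.0]
eef_pos: [0.6688, -0.0172, -0.0002]
ft_force: [0.4, -0.6, -1.1]
eef_pos: [0.6688, -0.0173, -0.0016]
ft_force: [-0.2, -0.1, -1.1]
```

```bash
python3 -m inch '[{"wx":0,"wy":0,"wz":0,"tx":0,"ty":0,"tz":0.03,"jaw":0.2},{"wx":0,"wy":0,"wz":0,"tx":0,"ty":0,"tz":0,"jaw":0.2}]'|grep -E 'ft|eef'; python3 -m inch '[{"wx":0,"wy":0,"wz":0,"tx":0,"ty":0,"tz":0.02,"jaw":0.2},{"wx":0,"wy":0,"wz":0,"tx":0,"ty":0,"tz":0,"jaw":0.2}]'|grep -E 'ft|eef'
```

```text
eef_pos: [0.6692, -0.0173, -0.0019]
ft_force: [-3.0, -0.0, 4.4]
eef_pos: [0.6692, -0.0173, -0.002]
ft_force: [-4.9, 0.3, 9.3]
```

```bash
python3 -m inch '[{"wx":0,"wy":0,"wz":0,"tx":0,"ty":0,"tz":0,"jaw":0.8},{"wx":0,"wy":0,"wz":0,"tx":0,"ty":0,"tz":0,"jaw":1},{"wx":0,"wy":0,"wz":0,"tx":0,"ty":0,"tz":0,"jaw":1},{"wx":0,"wy":0,"wz":0,"tx":0,"ty":0,"tz":0,"jaw":1},{"wx":0,"wy":0,"wz":0,"tx":0,"ty":0,"tz":-0.3,"jaw":1},{"wx":0,"wy":0,"wz":0,"tx":0,"ty":0,"tz":-0.7,"jaw":1},{"wx":0,"wy":0,"wz":0,"tx":0,"ty":0,"tz":-0.8,"jaw":1},{"wx":0,"wy":0,"wz":0,"tx":0,"ty":0,"tz":-0.7,"jaw":1},{"wx":0,"wy":0,"wz":0,"tx":0,"ty":0,"tz":0,"jaw":1},{"wx":0,"wy":0,"wz":0,"tx":0,"ty":0,"tz":0,"jaw":1}]' | grep -E 'ft|grip'; python3 go.py .492 -.272 .12 72.6
```

```text
ft_force: [-0.2, -0.8, -0.6]
grip_width: 1.002
gripper_force: 0.0
t 18.6 p [ 0.6704 -0.0174  0.1238] close_yaw 77.2 j [-0.06  0.31  1.7   0.    1.13 -1.41] grip 1.002 0.0 F [-0.2 -0.8 -0.6]
shift [ 2.35 -5.76  0.06] THEN turn [0.01 0.04 0.76]  | turned-frame shift [ 1.88 -5.93  0.08]
```

```bash
python3 -m inch '[{"wx":0,"wy":0,"wz":0,"tx":0.29,"ty":-0.72,"tz":0,"jaw":1},{"wx":0,"wy":0,"wz":0,"tx":0.29,"ty":-0.72,"tz":0,"jaw":1},{"wx":0,"wy":0,"wz":0,"tx":0.29,"ty":-0.72,"tz":0,"jaw":1},{"wx":0,"wy":0,"wz":0,"tx":0.29,"ty":-0.72,"tz":0,"jaw":1},{"wx":0,"wy":0,"wz":0,"tx":0.29,"ty":-0.72,"tz":0,"jaw":1},{"wx":0,"wy":0,"wz":0,"tx":0.29,"ty":-0.72,"tz":0,"jaw":1},{"wx":0,"wy":0,"wz":0,"tx":0.29,"ty":-0.72,"tz":0,"jaw":1},{"wx":0,"wy":0,"wz":0,"tx":0.29,"ty":-0.72,"tz":0,"jaw":1},{"wx":0,"wy":0,"wz":0.76,"tx":0,"ty":0,"tz":0,"jaw":1},{"wx":0,"wy":0,"wz":0,"tx":0,"ty":0,"tz":0,"jaw":1},{"wx":0,"wy":0,"wz":0,"tx":0,"ty":0,"tz":0,"jaw":1}]' | grep -E 'ft'; python3 go.py .492 -.272 .033 72.6
python3 - <<'E'
from vis import *
# tub / tin / carton check from side+top after unstacking
for n in('top','side'):
    f=eyes.grab_frame(n); cv2.imwrite(f'pics/c_{n}.png',f['image'][:,:,::-1])
a=cv2.imread('pics/c_side.png')[60:310,180:400]; cv2.imwrite('pics/c.png',cv2.resize(a,(660,750)[::1] if 0 else (528,600)))
E
```

```text
ft_force: [-0.2, 0.8, 0.5]
t 19.7 p [ 0.4911 -0.2717  0.1198] close_yaw 72.7 j [-0.55  0.12  1.93  0.    1.09 -1.82] grip 1.0 0.0 F [-0.2  0.8  0.5]
shift [-0.02 -0.    1.74] THEN turn [ 0.01 -0.02  0.02]  | turned-frame shift [-0.02 -0.    1.74]
```

View pics/c.png

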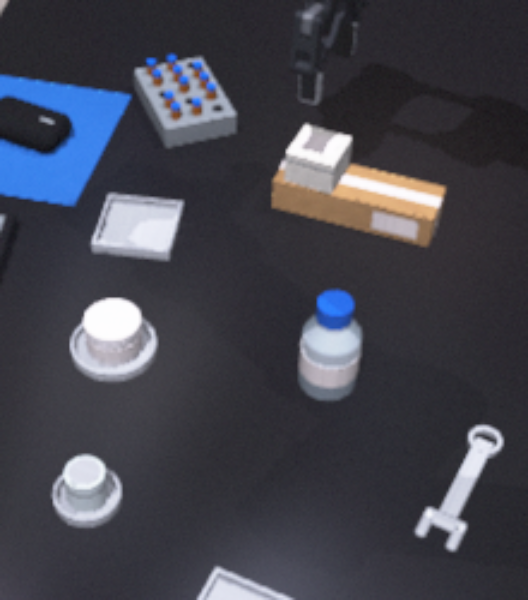

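The tin at (85,485) and the tub at (113,335) stand flat in their dishes. The gripper is over the box at (318,160), and the carton hasn't moved. Going down on the box.

```bash
python3 -m inch '[{"wx":0,"wy":0,"wz":0,"tx":-0.02,"ty":0,"tz":0.5,"jaw":1},{"wx":0,"wy":0,"wz":0,"tx":0,"ty":0,"tz":0.5,"jaw":1},{"wx":0,"wy":0,"wz":0,"tx":0,"ty":0,"tz":0.4,"jaw":1},{"wx":0,"wy":0,"wz":0,"tx":0,"ty":0,"tz":0.2,"jaw":1},{"wx":0,"wy":0,"wz":0,"tx":0,"ty":0,"tz":0.1,"jaw":1},{"wx":0,"wy":0,"wz":0,"tx":0,"ty":0,"tz":0,"jaw":0.2},{"wx":0,"wy":0,"wz":0,"tx":0,"ty":0,"tz":0,"jaw":0.2},{"wx":0,"wy":0,"wz":0,"tx":0,"ty":0,"tz":0,"jaw":0.2},{"wx":0,"wy":0,"wz":0,"tx":0,"ty":0,"tz":0,"jaw":0.2},{"wx":0,"wy":0,"wz":0,"tx":0,"ty":0,"tz":0,"jaw":0.2},{"wx":0,"wy":0,"wz":0,"tx":0,"ty":0,"tz":0,"jaw":0.2}]' 35; python3 -m inch '[{"wx":0,"wy":0,"wz":0,"tx":0,"ty":0,"tz":-0.3,"jaw":0.2},{"wx":0,"wy":0,"wz":0,"tx":0,"ty":0,"tz":-0.6,"jaw":0.2},{"wx":0,"wy":0,"wz":0,"tx":0,"ty":0,"tz":-0.6,"jaw":0.2},{"wx":0,"wy":0,"wz":0,"tx":0,"ty":0,"tz":0,"jaw":0.2},{"wx":0,"wy":0,"wz":0,"tx":0,"ty":0,"tz":0,"jaw":0.2}]'|grep -E 'ft|grip'; python3 go.py .679 -.1945 .11 90
python3 - <<'E'
# square tray yaw/centre, top view: rim contour from the unobstructed first picture
from vis import *
f=eyes.grab_frame('top'); f['image']=cv2.imread('pics/top0.png')[:,:,::-1].copy()
for lo in(70,90,120,150):
    for c in blobs(f,lo):
        for n,p in(('sq',(372,149)),('long',(172,246))):
            if cv2.pointPolygonTest(c.reshape(-1,1,2),p,False)>0:
                w=plane(f,c,.012)[:,:2].astype(np.float32); r=cv2.minAreaRect(w); q=cv2.approxPolyDP(c.reshape(-1,1,2),6,True)[:,0]
                print(lo,n,np.round(r[0],4),np.round(r[1],4),round(r[2],1),plane(f,q,.012)[:,:2].round(4).tolist())
E
```

```text
t: 20.9
eef_pos: [0.494, -0.2733, 0.0375]
orientation: [0.475, 3.103, -0.001]
ft_force: [0.6, 0.5, 6.2]
grip_width: 0.64
gripper_force: 39.3
ft_force: [0.3, 0.0, -2.8]
grip_width: 0.639
gripper_force: 38.5
t 21.4 p [ 0.493  -0.2729  0.1118] close_yaw 72.6 j [-0.55  0.13  1.94 -0.    1.07 -1.82] grip 0.639 38.5 F [ 0.3  0.  -2.8]
shift [-3.08  2.61  0.04] THEN turn [-0.01  0.01 -2.9 ]  | turned-frame shift [-3.72  1.57  0.04]
70 long [0.4499 0.2908] [0.0892 0.2079] 71.8 [[0.5613, 0.2994], [0.3656, 0.364], [0.3393, 0.2825], [0.5315, 0.217]]
70 sq [ 0.6789 -0.1943] [0.0867 0.0836] 89.4 [[0.7212, -0.1524], [0.6375, -0.1505], [0.6391, -0.2372], [0.7202, -0.2372]]
90 long [0.4499 0.2916] [0.0878 0.2076] 71.8 [[0.5589, 0.3018], [0.3656, 0.364], [0.3393, 0.2825], [0.534, 0.2194]]
90 sq [ 0.6789 -0.1943] [0.0867 0.0836] 89.4 [[0.7187, -0.1524], [0.6375, -0.1529], [0.6391, -0.2372], [0.7202, -0.2372]]
120 long [0.4498 0.2916] [0.0878 0.206 ] 71.8 [[0.5589, 0.3018], [0.3656, 0.364], [0.3393, 0.2825], [0.534, 0.2194]]
120 sq [ 0.6789 -0.1941] [0.0854 0.0836] 89.4 [[0.7187, -0.1524], [0.6375, -0.1529], [0.6367, -0.2348], [0.7202, -0.2372]]
150 long [0.4497 0.2911] [0.0868 0.206 ] 71.8 [[0.5589, 0.2994], [0.3656, 0.364], [0.3393, 0.2849], [0.534, 0.2194]]
150 sq [ 0.6789 -0.1951] [0.0823 0.0846] 88.7 [[0.7211, -0.1549], [0.64, -0.153], [0.6367, -0.2348], [0.7178, -0.2371]]
```

```bash
python3 -m inch '[{"wx":0,"wy":0,"wz":0,"tx":-0.385,"ty":0.326,"tz":0,"jaw":0.2},{"wx":0,"wy":0,"wz":0,"tx":-0.385,"ty":0.326,"tz":0,"jaw":0.2},{"wx":0,"wy":0,"wz":0,"tx":-0.385,"ty":0.326,"tz":0,"jaw":0.2},{"wx":0,"wy":0,"wz":0,"tx":-0.385,"ty":0.326,"tz":0,"jaw":0.2},{"wx":0,"wy":0,"wz":0,"tx":-0.385,"ty":0.326,"tz":0,"jaw":0.2},{"wx":0,"wy":0,"wz":0,"tx":-0.385,"ty":0.326,"tz":0,"jaw":0.2},{"wx":0,"wy":0,"wz":0,"tx":-0.385,"ty":0.326,"tz":0,"jaw":0.2},{"wx":0,"wy":0,"wz":0,"tx":-0.385,"ty":0.326,"tz":0,"jaw":0.2}]' |grep ft; python3 -m inch '[{"wx":0,"wy":0,"wz":-0.72,"tx":0,"ty":0,"tz":0,"jaw":0.2},{"wx":0,"wy":0,"wz":-0.71,"tx":0,"ty":0,"tz":0,"jaw":0.2},{"wx":0,"wy":0,"wz":-0.71,"tx":0,"ty":0,"tz":0,"jaw":0.2},{"wx":0,"wy":0,"wz":-0.71,"tx":0,"ty":0,"tz":0,"jaw":0.2},{"wx":0,"wy":0,"wz":0,"tx":0,"ty":0,"tz":0,"jaw":0.2},{"wx":0,"wy":0,"wz":0,"tx":0,"ty":0,"tz":0,"jaw":0.2}]'|grep ft; python3 go.py .679 -.195 0.01 89.5
```

```text
ft_force: [-1.0, -0.1, -1.1]
ft_force: [-0.0, 0.3, -1.6]
t 22.85 p [ 0.6775 -0.1938  0.109 ] close_yaw 89.6 j [-0.31  0.39  1.62 -0.    1.14 -1.88] grip 0.639 38.5 F [-0.   0.3 -1.6]
shift [-0.04 -0.03  1.98] THEN turn [ 0.01 -0.03  0.02]  | turned-frame shift [-0.03 -0.02  1.98]
```

```bash
python3 -m inch '[{"wx":0,"wy":0,"wz":0,"tx":-0.04,"ty":-0.02,"tz":0.6,"jaw":0.2},{"wx":0,"wy":0,"wz":0,"tx":0,"ty":0,"tz":0.6,"jaw":0.2},{"wx":0,"wy":0,"wz":0,"tx":0,"ty":0,"tz":0.4,"jaw":0.2},{"wx":0,"wy":0,"wz":0,"tx":0,"ty":0,"tz":0.25,"jaw":0.2},{"wx":0,"wy":0,"wz":0,"tx":0,"ty":0,"tz":0.1,"jaw":0.2},{"wx":0,"wy":0,"wz":0,"tx":0,"ty":0,"tz":0,"jaw":0.2}]'|grep -E 'eef|ft'; python3 -m inch '[{"wx":0,"wy":0,"wz":0,"tx":0,"ty":0,"tz":0.05,"jaw":0.2},{"wx":0,"wy":0,"wz":0,"tx":0,"ty":0,"tz":0,"jaw":0.2}]'|grep -E 'ft|eef'; python3 -m inch '[{"wx":0,"wy":0,"wz":0,"tx":0,"ty":0,"tz":0.04,"jaw":0.2},{"wx":0,"wy":0,"wz":0,"tx":0,"ty":0,"tz":0,"jaw":0.2}]'|grep -E 'ft|eef'
```

```text
eef_pos: [0.6804, -0.1951, 0.0129]
ft_force: [0.4, 0.1, -1.5]
eef_pos: [0.6818, -0.1956, 0.0124]
ft_force: [-0.9, 1.0, -1.3]
eef_pos: [0.6811, -0.1953, 0.0096]
ft_force: [-0.0, -1.6, -1.2]
```

```bash
python3 -m inch '[{"wx":0,"wy":0,"wz":0,"tx":0.03,"ty":0,"tz":0.06,"jaw":0.2},{"wx":0,"wy":0,"wz":0,"tx":0,"ty":0,"tz":0.04,"jaw":0.2},{"wx":0,"wy":0,"wz":0,"tx":0,"ty":0,"tz":0,"jaw":0.2}]'|grep -E 'ft|eef'; python3 -m inch '[{"wx":0,"wy":0,"wz":0,"tx":0,"ty":0,"tz":0.03,"jaw":0.2},{"wx":0,"wy":0,"wz":0,"tx":0,"ty":0,"tz":0,"jaw":0.2}]'|grep -E 'ft|eef'; python3 -m inch '[{"wx":0,"wy":0,"wz":0,"tx":0,"ty":0,"tz":0.03,"jaw":0.2},{"wx":0,"wy":0,"wz":0,"tx":0,"ty":0,"tz":0,"jaw":0.2}]'|grep -E 'ft|eef'; python3 -m inch '[{"wx":0,"wy":0,"wz":0,"tx":0,"ty":0,"tz":0.02,"jaw":0.2},{"wx":0,"wy":0,"wz":0,"tx":0,"ty":0,"tz":0,"jaw":0.2}]'|grep -E 'ft|eef'
```

```text
eef_pos: [0.6787, -0.1951, 0.0034]
ft_force: [-1.3, -0.0, -1.7]
eef_pos: [0.6792, -0.1952, 0.0023]
ft_force: [0.8, -0.5, -1.3]
eef_pos: [0.6795, -0.1953, 0.0015]
ft_force: [-0.0, 0.7, 2.0]
eef_pos: [0.6795, -0.1953, 0.0015]
ft_force: [-2.4, -0.1, 6.2]
```

```bash
python3 -m inch '[{"wx":0,"wy":0,"wz":0,"tx":0,"ty":0,"tz":0,"jaw":0.8},{"wx":0,"wy":0,"wz":0,"tx":0,"ty":0,"tz":0,"jaw":1},{"wx":0,"wy":0,"wz":0,"tx":0,"ty":0,"tz":0,"jaw":1},{"wx":0,"wy":0,"wz":0,"tx":0,"ty":0,"tz":0,"jaw":1},{"wx":0,"wy":0,"wz":0,"tx":0,"ty":0,"tz":-0.3,"jaw":1},{"wx":0,"wy":0,"wz":0,"tx":0,"ty":0,"tz":-0.7,"jaw":1},{"wx":0,"wy":0,"wz":0,"tx":0,"ty":0,"tz":-0.7,"jaw":1},{"wx":0,"wy":0,"wz":0,"tx":0,"ty":0.5,"tz":-0.5,"jaw":1},{"wx":0,"wy":0,"wz":0,"tx":0,"ty":0.8,"tz":0,"jaw":1},{"wx":0,"wy":0,"wz":0,"tx":0,"ty":0.8,"tz":0,"jaw":1},{"wx":0,"wy":0,"wz":0,"tx":0,"ty":0.8,"tz":0,"jaw":1},{"wx":0,"wy":0,"wz":0,"tx":0,"ty":0,"tz":0,"jaw":1}]' | grep -E 'ft|grip'
python3 - <<'E'
from vis import *
F={n:eyes.grab_frame(n) for n in('top','side')}
for n,f in F.items():
    h=cv2.cvtColor(f['image'],cv2.COLOR_RGB2HSV); b=((h[:,:,0]>8)&(h[:,:,0]<28)&(h[:,:,1]>60)&(h[:,:,2]>(120 if n=='top' else 60))).astype(np.uint8)
    b=cv2.morphologyEx(b,cv2.MORPH_CLOSE,np.ones((9,9)))
    c=max(cv2.findContours(b,0,1)[0],key=cv2.contourArea)[:,0]
    for z in((.04,) if n=='top' else ()):
        r=cv2.minAreaRect(plane(f,c,z)[:,:2].astype(np.float32)); print(n,np.round(r[0],4),np.round(r[1],4),round(r[2],1))
a=cv2.resize(F['top']['image'][190:310,110:450],None,fx=2.3,fy=2.3); b=cv2.resize(F['side']['image'][90:290,190:390],(372,372)); 
b=cv2.copyMakeBorder(b,0,0,0,a.shape[1]-372,0)
cv2.imwrite('pics/d.png',np.vstack([a,b])[:590,:,::-1])
E
python3 go.py .4455 -.262 .11 76.8
```

```text
ft_force: [-0.1, 0.0, -1.4]
grip_width: 1.002
gripper_force: 0.0
top [ 0.4756 -0.2662] [0.059  0.1186] 74.1
t 26.05 p [ 0.6804 -0.0493  0.1113] close_yaw 89.8 j [-0.11  0.34  1.68 -0.    1.12 -1.68] grip 1.001 0.0 F [-0.6 -0.2 -0.7]
shift [ 4.69 -4.27  0.02] THEN turn [-0.    0.01  2.17]  | turned-frame shift [ 3.6  -5.21  0.03]
```

View pics/d.png

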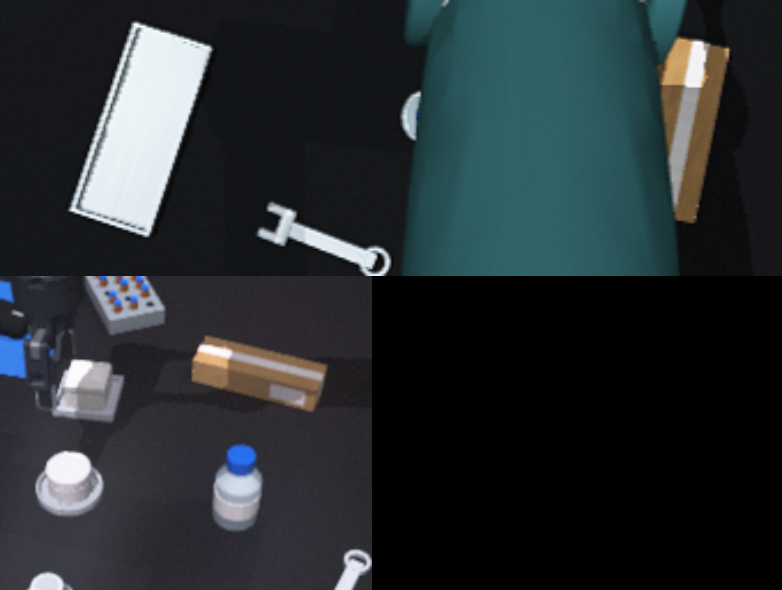

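The box at (88,385) sits flat in the square tray and the tub is still in place. The carton's right top corners are at about (728,47) and (693,221). I'll check them against the first measurement.

```bash
python3 - <<'E'
from vis import *
f=eyes.grab_frame('top'); print(plane(f,[(728/2.3+110,47/2.3+190),(693/2.3+110,221/2.3+190)],.04).round(4), 'was .5259,-.3116 .3517,-.271')
E
python3 -m inch '[{"wx":0,"wy":0,"wz":0,"tx":0.52,"ty":-0.475,"tz":0,"jaw":1},{"wx":0,"wy":0,"wz":0,"tx":0.52,"ty":-0.475,"tz":0,"jaw":1},{"wx":0,"wy":0,"wz":0,"tx":0.52,"ty":-0.475,"tz":0,"jaw":1},{"wx":0,"wy":0,"wz":0,"tx":0.52,"ty":-0.475,"tz":0,"jaw":1},{"wx":0,"wy":0,"wz":0,"tx":0.52,"ty":-0.475,"tz":0,"jaw":1},{"wx":0,"wy":0,"wz":0,"tx":0.52,"ty":-0.475,"tz":0,"jaw":1},{"wx":0,"wy":0,"wz":0,"tx":0.52,"ty":-0.475,"tz":0,"jaw":1},{"wx":0,"wy":0,"wz":0,"tx":0.52,"ty":-0.475,"tz":0,"jaw":1},{"wx":0,"wy":0,"wz":0,"tx":0.52,"ty":-0.475,"tz":0,"jaw":1}]' |grep ft; python3 -m inch '[{"wx":0,"wy":0,"wz":0.75,"tx":0,"ty":0,"tz":0,"jaw":1},{"wx":0,"wy":0,"wz":0.75,"tx":0,"ty":0,"tz":0,"jaw":1},{"wx":0,"wy":0,"wz":0.67,"tx":0,"ty":0,"tz":0,"jaw":1},{"wx":0,"wy":0,"wz":0,"tx":0,"ty":0,"tz":0,"jaw":1},{"wx":0,"wy":0,"wz":0,"tx":0,"ty":0,"tz":0,"jaw":1}]'|grep ft; python3 go.py .4455 -.262 -.006 76.8
```

```text
[[ 0.5263 -0.3105  0.04  ]
 [ 0.3529 -0.2695  0.04  ]] was .5259,-.3116 .3517,-.271
ft_force: [0.3, -0.6, 0.5]
ft_force: [1.3, 0.5, 0.2]
t 27.5 p [ 0.4446 -0.2638  0.1104] close_yaw 76.7 j [-0.58  0.04  2.04 -0.    1.06 -1.92] grip 1.001 0.0 F [1.3 0.5 0.2]
shift [-0.01  0.04  2.33] THEN turn [-0.    0.   -0.02]  | turned-frame shift [-0.01  0.04  2.33]
```

```bash
python3 -m inch '[{"wx":0,"wy":0,"wz":0,"tx":0,"ty":0.04,"tz":0.6,"jaw":1},{"wx":0,"wy":0,"wz":0,"tx":0,"ty":0,"tz":0.6,"jaw":1},{"wx":0,"wy":0,"wz":0,"tx":0,"ty":0,"tz":0.6,"jaw":1},{"wx":0,"wy":0,"wz":0,"tx":0,"ty":0,"tz":0.4,"jaw":1},{"wx":0,"wy":0,"wz":0,"tx":0,"ty":0,"tz":0.1,"jaw":1},{"wx":0,"wy":0,"wz":0,"tx":0,"ty":0,"tz":0,"jaw":0.2},{"wx":0,"wy":0,"wz":0,"tx":0,"ty":0,"tz":0,"jaw":0.2},{"wx":0,"wy":0,"wz":0,"tx":0,"ty":0,"tz":0,"jaw":0.2},{"wx":0,"wy":0,"wz":0,"tx":0,"ty":0,"tz":0,"jaw":0.2},{"wx":0,"wy":0,"wz":0,"tx":0,"ty":0,"tz":0,"jaw":0.2},{"wx":0,"wy":0,"wz":0,"tx":0,"ty":0,"tz":0,"jaw":0.2}]' 60; python3 go.py .449 .291 -.006 71.8;  python3 -m inch '[{"wx":0,"wy":0,"wz":0,"tx":0,"ty":0,"tz":-0.3,"jaw":0.2},{"wx":0,"wy":0,"wz":0,"tx":0,"ty":0,"tz":-0.6,"jaw":0.2},{"wx":0,"wy":0,"wz":0,"tx":0,"ty":0,"tz":-0.8,"jaw":0.2},{"wx":0,"wy":0,"wz":0,"tx":0,"ty":0,"tz":-0.8,"jaw":0.2},{"wx":0,"wy":0,"wz":0,"tx":0,"ty":0,"tz":-0.5,"jaw":0.2},{"wx":0,"wy":0,"wz":0,"tx":0,"ty":0,"tz":0,"jaw":0.2},{"wx":0,"wy":0,"wz":0,"tx":0,"ty":0,"tz":0,"jaw":0.2}]'|grep -E 'ft|grip'; python3 go.py .45 .2915 .145 71.8
```

```text
t: 28.6
eef_pos: [0.4468, -0.2618, -0.0033]
orientation: [0.363, 3.118, -0.002]
ft_force: [-0.1, -0.7, 6.1]
grip_width: 0.685
gripper_force: 66.4
t 28.6 p [ 0.4468 -0.2618 -0.0033] close_yaw 76.7 j [-0.58  0.19  2.12 -0.    0.83 -1.92] grip 0.685 66.4 F [-0.1 -0.7  6.1]
shift [ 2.5  10.77  0.03] THEN turn [-0.01  0.03  0.82]  | turned-frame shift [ 3.41 10.52  0.05]
ft_force: [0.3, 0.1, -2.8]
grip_width: 0.684
gripper_force: 65.5
t 29.3 p [ 0.4451 -0.2606  0.1446] close_yaw 76.7 j [-0.58  0.01  2.   -0.    1.13 -1.92] grip 0.684 65.5 F [ 0.3  0.1 -2.8]
shift [ 2.440e+00  1.077e+01 -1.000e-02] THEN turn [ 0.   -0.    0.82]  | turned-frame shift [ 3.360e+00  1.052e+01 -1.000e-02]
```

```bash
python3 -m inch '[{"wx":0,"wy":0,"wz":0,"tx":0.08,"ty":0.37,"tz":0,"jaw":0.2},{"wx":0,"wy":0,"wz":0,"tx":0.16,"ty":0.7,"tz":0,"jaw":0.2},{"wx":0,"wy":0,"wz":0,"tx":0.16,"ty":0.7,"tz":0,"jaw":0.2},{"wx":0,"wy":0,"wz":0,"tx":0.16,"ty":0.7,"tz":0,"jaw":0.2},{"wx":0,"wy":0,"wz":0,"tx":0.16,"ty":0.7,"tz":0,"jaw":0.2},{"wx":0,"wy":0,"wz":0,"tx":0.16,"ty":0.7,"tz":0,"jaw":0.2},{"wx":0,"wy":0,"wz":0,"tx":0.16,"ty":0.7,"tz":0,"jaw":0.2},{"wx":0,"wy":0,"wz":0,"tx":0.16,"ty":0.7,"tz":0,"jaw":0.2},{"wx":0,"wy":0,"wz":0,"tx":0.16,"ty":0.7,"tz":0,"jaw":0.2},{"wx":0,"wy":0,"wz":0,"tx":0.16,"ty":0.7,"tz":0,"jaw":0.2},{"wx":0,"wy":0,"wz":0,"tx":0.16,"ty":0.7,"tz":0,"jaw":0.2},{"wx":0,"wy":0,"wz":0,"tx":0.16,"ty":0.7,"tz":0,"jaw":0.2}]' |grep -E 'ft|grip'; python3 -m inch '[{"wx":0,"wy":0,"wz":0,"tx":0.16,"ty":0.7,"tz":0,"jaw":0.2},{"wx":0,"wy":0,"wz":0,"tx":0.16,"ty":0.7,"tz":0,"jaw":0.2},{"wx":0,"wy":0,"wz":0,"tx":0.16,"ty":0.7,"tz":0,"jaw":0.2},{"wx":0,"wy":0,"wz":0,"tx":0.13,"ty":0.6,"tz":0,"jaw":0.2},{"wx":0,"wy":0,"wz":0.41,"tx":0,"ty":0,"tz":0,"jaw":0.2},{"wx":0,"wy":0,"wz":0.41,"tx":0,"ty":0,"tz":0,"jaw":0.2},{"wx":0,"wy":0,"wz":0,"tx":0,"ty":0,"tz":0,"jaw":0.2},{"wx":0,"wy":0,"wz":0,"tx":0,"ty":0,"tz":0,"jaw":0.2}]'|grep -E 'ft|grip'; python3 go.py .4495 .291 .02 71.8
```

```text
ft_force: [0.2, -0.6, -2.1]
grip_width: 0.686
gripper_force: 65.5
ft_force: [0.4, -0.0, -2.1]
grip_width: 0.682
gripper_force: 65.6
t 31.3 p [0.4486 0.2905 0.1426] close_yaw 71.8 j [ 0.53  0.05  1.97 -0.    1.13 -0.73] grip 0.682 65.6 F [ 0.4 -0.  -2.1]
shift [-0.02  0.02  2.45] THEN turn [-0.03 -0.03  0.01]  | turned-frame shift [-0.01  0.02  2.45]
```

```bash
python3 -m inch '[{"wx":0,"wy":0,"wz":0,"tx":-0.02,"ty":0.02,"tz":0.5,"jaw":0.2},{"wx":0,"wy":0,"wz":0,"tx":0,"ty":0,"tz":0.6,"jaw":0.2},{"wx":0,"wy":0,"wz":0,"tx":0,"ty":0,"tz":0.6,"jaw":0.2},{"wx":0,"wy":0,"wz":0,"tx":0,"ty":0,"tz":0.5,"jaw":0.2},{"wx":0,"wy":0,"wz":0,"tx":0,"ty":0,"tz":0.25,"jaw":0.2},{"wx":0,"wy":0,"wz":0,"tx":0,"ty":0,"tz":0,"jaw":0.2},{"wx":0,"wy":0,"wz":0,"tx":0,"ty":0,"tz":0,"jaw":0.2}]'|grep -E 'ft|grip'; python3 go.py .4495 .291 .0 71.8
python3 - <<'E'
from vis import *
T=eyes.grab_frame('top');S=eyes.grab_frame('side')
c,s=np.cos(np.radians(-18.2)),np.sin(np.radians(-18.2))
C=np.array([[.4495+c*a-s*b,.291+s*a+c*b,.065] for a,b in((.09,.03),(.09,-.03),(-.09,-.03),(-.09,.03))])
for f,o in((T,(120,180)),(S,(230,260))): print(((proj(f,C)-o)*3).round(0).tolist(), ((proj(f,C-[0,0,.04])-o)*3).round(0).tolist())
a=cv2.resize(T['image'][180:320,120:230],None,fx=3,fy=3,interpolation=2);b=cv2.resize(S['image'][260:400,230:385],None,fx=3,fy=3,interpolation=2)
cv2.imwrite('pics/e.png',np.hstack([a,b])[:,:,::-1])
E
```

```text
ft_force: [-0.2, -0.3, -1.3]
grip_width: 0.683
gripper_force: 65.6
t 32.0 p [0.4518 0.2921 0.023 ] close_yaw 71.8 j [ 0.53  0.19  2.06  0.    0.89 -0.73] grip 0.683 65.6 F [-0.2 -0.3 -1.3]
shift [ 0.04 -0.04  0.46] THEN turn [ 0.  0. -0.]  | turned-frame shift [ 0.04 -0.04  0.46]
[[136.0, 72.0], [210.0, 96.0], [134.0, 324.0], [58.0, 299.0]] [[150.0, 76.0], [221.0, 99.0], [148.0, 318.0], [75.0, 294.0]]
[[82.0, 161.0], [127.0, 83.0], [404.0, 200.0], [370.0, 289.0]] [[83.0, 194.0], [126.0, 117.0], [394.0, 232.0], [361.0, 319.0]]
```

View pics/e.png

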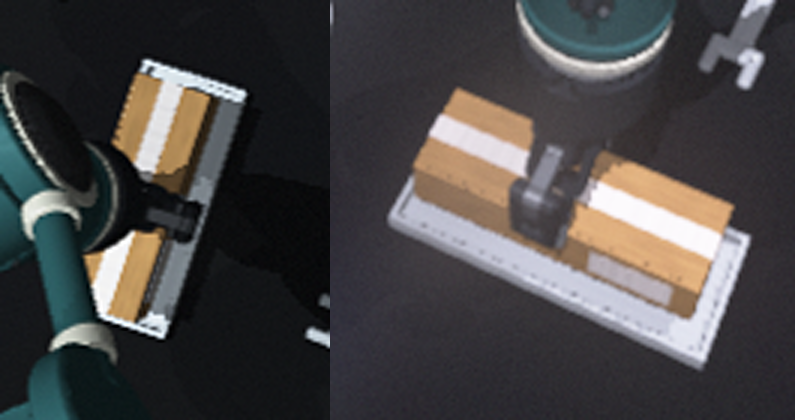

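The carton hangs level over the tray. Its corners at (136,72), (210,96), (138,322) and, in the side view, (414,165), (457,88) lie within 1–2 px of the prediction for a centred fit. Lowering.

```bash
python3 -m inch '[{"wx":0,"wy":0,"wz":0,"tx":0.02,"ty":-0.02,"tz":0.15,"jaw":0.2},{"wx":0,"wy":0,"wz":0,"tx":0,"ty":0,"tz":0.1,"jaw":0.2},{"wx":0,"wy":0,"wz":0,"tx":0,"ty":0,"tz":0.06,"jaw":0.2},{"wx":0,"wy":0,"wz":0,"tx":0,"ty":0,"tz":0,"jaw":0.2}]'|grep -E 'eef|ft'; python3 -m inch '[{"wx":0,"wy":0,"wz":0,"tx":0,"ty":0,"tz":0.04,"jaw":0.2},{"wx":0,"wy":0,"wz":0,"tx":0,"ty":0,"tz":0,"jaw":0.2}]'|grep -E 'ft|eef'; python3 -m inch '[{"wx":0,"wy":0,"wz":0,"tx":0,"ty":0,"tz":0.03,"jaw":0.2},{"wx":0,"wy":0,"wz":0,"tx":0,"ty":0,"tz":0,"jaw":0.2}]'|grep -E 'ft|eef'
```

```text
eef_pos: [0.4495, 0.291, 0.0064]
ft_force: [-0.5, -0.3, -3.0]
eef_pos: [0.4501, 0.2913, 0.0049]
ft_force: [0.4, 0.0, -2.6]
eef_pos: [0.4501, 0.2914, 0.0035]
ft_force: [-0.4, 0.3, -2.8]
```

```bash
python3 -m inch '[{"wx":0,"wy":0,"wz":0,"tx":0,"ty":0,"tz":0.03,"jaw":0.2},{"wx":0,"wy":0,"wz":0,"tx":0,"ty":0,"tz":0,"jaw":0.2}]'|grep -E 'ft|eef'; python3 -m inch '[{"wx":0,"wy":0,"wz":0,"tx":0,"ty":0,"tz":0.03,"jaw":0.2},{"wx":0,"wy":0,"wz":0,"tx":0,"ty":0,"tz":0,"jaw":0.2}]'|grep -E 'ft|eef'
```

```text
eef_pos: [0.45, 0.2913, 0.0019]
ft_force: [0.7, -0.5, -2.1]
eef_pos: [0.4503, 0.2915, 0.0007]
ft_force: [-0.9, 0.4, -2.0]
```

```bash
python3 -m inch '[{"wx":0,"wy":0,"wz":0,"tx":0,"ty":0,"tz":0.02,"jaw":0.2},{"wx":0,"wy":0,"wz":0,"tx":0,"ty":0,"tz":0,"jaw":0.2}]'|grep -E 'ft|eef'; python3 -m inch '[{"wx":0,"wy":0,"wz":0,"tx":0,"ty":0,"tz":0.02,"jaw":0.2},{"wx":0,"wy":0,"wz":0,"tx":0,"ty":0,"tz":0,"jaw":0.2}]'|grep -E 'ft|eef'
```

```text
eef_pos: [0.4503, 0.2915, 0.0007]
ft_force: [-3.3, -1.2, 7.3]
eef_pos: [0.4504, 0.2915, 0.0007]
ft_force: [-5.1, -3.2, 13.6]
```

Contact. Releasing, backing off, then checking numerically, since all 14 picture views are used.

```bash
python3 -m inch '[{"wx":0,"wy":0,"wz":0,"tx":0,"ty":0,"tz":0,"jaw":0.8},{"wx":0,"wy":0,"wz":0,"tx":0,"ty":0,"tz":0,"jaw":1},{"wx":0,"wy":0,"wz":0,"tx":0,"ty":0,"tz":0,"jaw":1},{"wx":0,"wy":0,"wz":0,"tx":0,"ty":0,"tz":0,"jaw":1},{"wx":0,"wy":0,"wz":0,"tx":0,"ty":0,"tz":-0.2,"jaw":1},{"wx":0,"wy":0,"wz":0,"tx":0,"ty":0,"tz":-0.7,"jaw":1},{"wx":0,"wy":0,"wz":0,"tx":0,"ty":0,"tz":-0.9,"jaw":1},{"wx":0,"wy":0,"wz":0,"tx":0,"ty":0,"tz":-1,"jaw":1},{"wx":0,"wy":0,"wz":0,"tx":0,"ty":0,"tz":-1,"jaw":1},{"wx":0,"wy":0,"wz":0,"tx":0,"ty":0,"tz":0,"jaw":1}]' | grep -E 'ft|grip|eef'; python3 -m inch '[{"wx":0,"wy":0,"wz":0,"tx":0,"ty":-0.7,"tz":0,"jaw":1},{"wx":0,"wy":0,"wz":0,"tx":0,"ty":-0.9,"tz":0,"jaw":1},{"wx":0,"wy":0,"wz":0,"tx":0,"ty":-0.9,"tz":0,"jaw":1},{"wx":0,"wy":0,"wz":0,"tx":0,"ty":-0.9,"tz":0,"jaw":1},{"wx":0,"wy":0,"wz":0,"tx":0,"ty":0,"tz":0,"jaw":1},{"wx":0,"wy":0,"wz":0,"tx":0,"ty":0,"tz":0,"jaw":1}]' | grep -E 'ft|eef'
python3 - <<'E'
from vis import *
T=eyes.grab_frame('top'); h=cv2.cvtColor(T['image'],cv2.COLOR_RGB2HSV)
b=((h[:,:,0]>8)&(h[:,:,0]<28)&(h[:,:,1]>60)&(h[:,:,2]>120)).astype(np.uint8); b[:,300:]=0
b=cv2.morphologyEx(b,cv2.MORPH_CLOSE,np.ones((9,9))); c=max(cv2.findContours(b,0,1)[0],key=cv2.contourArea)[:,0]
r=cv2.minAreaRect(plane(T,c,.044)[:,:2].astype(np.float32)); print('carton',np.round(r[0],4),np.round(r[1],4),round(r[2],1),'want .4495 .291 / .06 .18 / 71.8')
for n in('top','side'):
    f=eyes.grab_frame(n); h=cv2.cvtColor(f['image'],cv2.COLOR_RGB2HSV); m=((h[:,:,0]>100)&(h[:,:,0]<130)&(h[:,:,1]>150)&(h[:,:,2]>90)).astype(np.uint8)
    k,_,s,ce=cv2.connectedComponentsWithStats(m); print(n,'blue',[(ce[i].round(0).tolist(),int(s[i,4])) for i in range(1,k) if 60<s[i,4]<900])
S=eyes.grab_frame('side')
h=cv2.cvtColor(S['image'],cv2.COLOR_RGB2HSV)
b=((h[:,:,0]>8)&(h[:,:,0]<28)&(h[:,:,1]>60)&(h[:,:,2]>60)).astype(np.uint8); b[:250]=0
c=cv2.morphologyEx(b,cv2.MORPH_CLOSE,np.ones((9,9))); c=max(cv2.findContours(c,0,1)[0],key=cv2.contourArea); print('side hull',cv2.approxPolyDP(cv2.convexHull(c),4,True)[:,0].tolist())
cc,s=np.cos(np.radians(-18.2)),np.sin(np.radians(-18.2))
C=np.array([[.4495+cc*a-s*b,.291+s*a+cc*b,z] for z in(.044,.004) for a,b in((.09,.03),(.09,-.03),(-.09,-.03),(-.09,.03))]);print('expect',cv2.convexHull(proj(S,C).astype(np.float32))[:,0].round(0).tolist())
E
```

```text
eef_pos: [0.4553, 0.2944, 0.1987]
ft_force: [-0.0, 0.2, 1.1]
grip_width: 1.0
gripper_force: 0.0
eef_pos: [0.397, 0.1294, 0.1889]
ft_force: [-0.3, -0.5, 0.2]
carton [0.4583 0.2879] [0.059  0.1596] 71.9 want .4495 .291 / .06 .18 / 71.8
top blue [([133.0, 104.0], 133), ([112.0, 157.0], 187), ([298.0, 240.0], 184)]
side blue [([319.0, 188.0], 225), ([184.0, 357.0], 406), ([106.0, 361.0], 264)]
side hull [[273, 295], [362, 333], [349, 370], [260, 330], [259, 320]]
expect [[363.0, 332.0], [360.0, 343.0], [349.0, 371.0], [258.0, 330.0], [258.0, 320.0], [272.0, 294.0]]
```

```bash
python3 -c "
from bench import robot
print(robot.job_done())"
```

```text
the job is handed in; nothing more can be done
None
```

The job is handed in: the tin, tub, vial box and carton each stand upright and released in their own dish or tray, and both solvent bottles are still where they were; the final carton and bottle checks were by measurement, because my 14 picture views were used up.

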